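# Colour changeover at the glass bench: bin the stub ends, lay new bars on the ridge

## Task

Change the bench over to blue: first clear away every short glass stub end, any lying on the narrow firebrick ridge included, dropping green ones in the green bin and amber ones in the orange bin. Then, once all stubs are binned, lay every whole blue bar on top of the ridge, balanced squarely across it with both ends sticking out evenly and at least a finger's width (20 mm) of clear space between bars. Leave everything else on the bench where it is.

Things in the scene. Friction and masses are not known exactly. Their poses are not given: they have to be found in the camera images.
- ridge: narrow rest of pale cream firebrick standing on edge, fixed: 34 thick (its x) x 300 long (its y) x 60 high, flat level top; origin: centre of its underside, z up. Its x axis points roughly away from the robot.
- green_bin: fixed open-topped rectangular bin of sheet metal, painted green; outside 150 (its x) x 130 (its y) x 60 high, walls and floor 5 thick; origin: centre of its underside, z up. Takes the green stubs.
- orange_bin: fixed open-topped rectangular bin of sheet metal, painted orange; outside 150 (its x) x 130 (its y) x 60 high, walls and floor 5 thick; origin: centre of its underside, z up. Takes the amber (orange-brown) stubs.
- bar1: whole cobalt-blue glass bar with a pale core, 140 (its x) x 24 x 24 mm, about 200 g, square in section; origin at its centre, which is its balance point, x along its length. Starts lying on the bench on the robot's side of the ridge; may be absent in a run.
- bar2: whole cobalt-blue glass bar with a pale core, 140 (its x) x 24 x 24 mm, about 200 g, square in section; origin at its centre, which is its balance point, x along its length. Starts lying on the bench on the robot's side of the ridge; may be absent in a run.
- bar3: whole cobalt-blue glass bar with a pale core, 140 (its x) x 24 x 24 mm, about 200 g, square in section; origin at its centre, which is its balance point, x along its length. Starts lying on the bench on the robot's side of the ridge; may be absent in a run.
- green1: short stub end of green glass bar, 46 (its x) x 24 x 24 mm, about 70 g, square in section; origin at its centre, x along its length. It may lie on the table or on top of the ridge, on any side, and may be absent in a run.
- green2: short stub end of green glass bar, 46 (its x) x 24 x 24 mm, about 70 g, square in section; origin at its centre, x along its length. It may lie on the table or on top of the ridge, on any side, and may be absent in a run.
- green3: short stub end of green glass bar, 46 (its x) x 24 x 24 mm, about 70 g, square in section; origin at its centre, x along its length. It may lie on the table or on top of the ridge, on any side, and may be absent in a run.
- amber1: short stub end of amber (orange-brown) glass bar, 46 (its x) x 24 x 24 mm, about 70 g, square in section; origin at its centre, x along its length. It may lie on the table or on top of the ridge, on any side, and may be absent in a run.
- amber2: short stub end of amber (orange-brown) glass bar, 46 (its x) x 24 x 24 mm, about 70 g, square in section; origin at its centre, x along its length. It may lie on the table or on top of the ridge, on any side, and may be absent in a run.
- amber3: short stub end of amber (orange-brown) glass bar, 46 (its x) x 24 x 24 mm, about 70 g, square in section; origin at its centre, x along its length. It may lie on the table or on top of the ridge, on any side, and may be absent in a run.
- wax: round cake of beeswax, 52 across, 22 high, loose; origin: centre of underside. Not part of the job.
- cork_pad: round cork pad, 56 across, 20 high, loose; origin: centre of underside. Not part of the job.
- weight: small brass weight with a knob, 38 across, 36 high, loose; origin: centre of underside. Not part of the job.
- wood_block: dark wooden shaping block, 50 (its x) x 36 x 28 high, loose; origin: centre of underside. Not part of the job.

How it is judged:
On the way, in this order (a step that is already met when the one before it is completed fails the run):
1. every stub lies in the bin of its colour, before the bars are loaded (x of green1 in the frame of green_bin between -0.07 and 0.07 m and y of green1 in the frame of green_bin between -0.06 and 0.06 m and z of green1 in the frame of green_bin between 0 and 0.058 m and x of green2 in the frame of green_bin between -0.07 and 0.07 m and y of green2 in the frame of green_bin between -0.06 and 0.06 m and z of green2 in the frame of green_bin between 0 and 0.058 m and x of green3 in the frame of green_bin between -0.07 and 0.07 m and y of green3 in the frame of green_bin between -0.06 and 0.06 m and z of green3 in the frame of green_bin between 0 and 0.058 m and x of amber1 in the frame of orange_bin between -0.07 and 0.07 m and y of amber1 in the frame of orange_bin between -0.06 and 0.06 m and z of amber1 in the frame of orange_bin between 0 and 0.058 m and x of amber2 in the frame of orange_bin between -0.07 and 0.07 m and y of amber2 in the frame of orange_bin between -0.06 and 0.06 m and z of amber2 in the frame of orange_bin between 0 and 0.058 m and x of amber3 in the frame of orange_bin between -0.07 and 0.07 m and y of amber3 in the frame of orange_bin between -0.06 and 0.06 m and z of amber3 in the frame of orange_bin between 0 and 0.058 m), for 0.2 s.
2. every blue bar lies balanced across the ridge, released (x of bar1 in the frame of ridge between -0.016 and 0.016 m and y of bar1 in the frame of ridge between -0.14 and 0.14 m and z of bar1 in the frame of ridge between 0.066 and 0.078 m and angle between the x axis of each of bar1, bar2, bar3 and the x axis of ridge, either way round below 0.27 rad and x of bar2 in the frame of ridge between -0.016 and 0.016 m and y of bar2 in the frame of ridge between -0.14 and 0.14 m and z of bar2 in the frame of ridge between 0.066 and 0.078 m and x of bar3 in the frame of ridge between -0.016 and 0.016 m and y of bar3 in the frame of ridge between -0.14 and 0.14 m and z of bar3 in the frame of ridge between 0.066 and 0.078 m and horizontal distance between bar1 and bar2 above 0.04 m and horizontal distance between each of bar1, bar2 and bar3 above 0.04 m and contact force between the fingers and bar1 below 0.1 N and contact force between the fingers and bar2 below 0.1 N and contact force between the fingers and bar3 below 0.1 N), for 0.2 s.
At the end, for the whole second after the job is handed in: Each stub's centre is in its colour's bin, below the rim; each bar lies level on the ridge, centre within 16 mm of the ridge's centre line and 10 mm in from its ends, within 0.27 rad of square, bar centres 40 mm or more apart; all at rest and released (all of step 1 and all of step 2 and linear speed of each of bar1, bar2, bar3, green1, green2, green3, amber1, amber2, amber3 below 0.02 m/s); the robot touches nothing.
It fails at once if the wax, cork pad, brass weight or wooden block is shifted by more than 40 mm (distance of any of wax, cork_pad, weight, wood_block from where it was at the start of the episode above 0.04 m).
Of bar1, bar2, bar3 only 2 to 3 are there at a start; the rules pass over those that are not, and their reading is None.
Of green1, green2, green3, amber1, amber2, amber3 only 4 to 6 are there at a start; the rules pass over those that are not, and their reading is None.
At some moment in a run one of green1, green2, green3, amber1, amber2, amber3 may be knocked a few centimetres aside while the robot is not near it.
Once in a run the grip may slacken for a moment while it holds something.
It also fails if it takes over 210 s, if anything falls off the work surface, if the arm or the gripper's body presses on something with over 40 N, if the wrist force passes 120 N, or if a joint passes its speed limit or range.

## Robot

A 6-joint arm with a two-finger parallel gripper is mounted at the origin on the work surface. World frame = base frame: x ahead of the robot, y to its left, z up, the work surface at z = 0. Lengths are in m, angles in rad, forces in N, time in s.
With the tool pointing down it reaches from about 0.35 to 0.775 m from the base axis. Payload 7.3 kg.
Tool frame: the origin (TCP) lies at the very end of the fingers, on their centre line; the grasp point (between the pads) lies 19 mm behind it; z points along the fingers, y is the line along which they close (so a half turn about z gives the same grasp; the last joint's range is limited). The gripper opens to 92 mm and grips with 3 to 60 N. Pads are 19 mm wide; open, the fingers measure 130 mm over their backs; the gripper's body (75 mm by 190 mm) begins 47 mm behind the grasp point.
Start: joints at [1.027, 0.342, 1.524, -0, 1.275, -0.146], TCP at [0.203, 0.484, 0.227] pointing down, gripper open.
Joint ranges: [-2.53, 2.53], [-0.77, 2.02], [0.04, 2.7], [-1, 4.14], [0.28, 2.66], [-3.11, 3.11]. Speed limits (rad/s): [2.57, 2.57, 3.14, 3.14, 3.14, 3.14].

## Interface

Orientations are given as [roll, pitch, yaw] about the fixed x, y, z axes, in that order (R = Rz(yaw) Ry(pitch) Rx(roll)).
In Python, from cell import telemetry, eyes, job gives the robot as it stands.
- The arm moves only by the tool apply_moves, never from a script. Its arguments are lists of equal length, an entry for each row: "delta_pos": the shift along the world's x, y, z each as a share of 0.4 m, from -1 to 1, a list of three; "dr": the turn, a rotation vector about the world's x, y, z each as a share of 0.5 rad, from -1 to 1, a list of three; "jaw": the opening, from 0 (shut) to 1 (fully open). A call has 1 to 8 rows; each row is the pose to reach, as a shift and turn from the pose commanded when the call began; what a row does not reach only later rows make up. A row lasts 1/12 s, in which the tool goes at most 41.7 mm and 7.16 degrees, less where a joint would pass 70% of its speed; a pose out of reach is approached as far as the arm can. A call with a number of a shift or a turn outside -1 to 1 is refused whole. A call with a gripper value outside its range is refused whole. The fingers move at their own pace and stop on an object; "force" is the grip in N (left out, the last holds). Time passes only in rows, so rows that repeat a pose let the fingers close. It gives the time, the measured TCP pose, the force, the opening and the grip force at its end, in the units of the state.
- telemetry.observe(): the state, without advancing time (a new reading comes with each control period).
- eyes.read_camera(name): name is "side" or "top" or "wrist"; returns the picture (400x640x3 uint8, red, green, blue); there is no depth.
- eyes.camera_model(name): a dict with "vertical_fov" (degrees; the focal length in pixels is half the picture's height over the tangent of half this angle, whatever the lens; pixels are square), "cx", "cy" (the principal point, pixels), "rvec" (rotation vector, rad) and "tvec" (3), from world to camera coordinates, as OpenCV has them; the wrist camera has in their place "hand_eye" (4x4, takes a point from camera to tool coordinates, whose origin is the TCP and whose axes are the flange's). Camera axes: x right, y down, z forward; pixel columns grow to the right and rows downward; lengths in m; the calibration is good to about 2 mm. A picture is of the moment at which its call begins: read the wrist's pose just before it. camera_model takes no time and is no camera call.
- job.hand_in(): hands the job in; it is judged then, once.
The state is a dict: "time": time; "qpos": joint angles; "qvel": joint speeds; "joint_efforts": joint torques, N m; "tool_pos": TCP position; "tool_rot": TCP orientation; "contact_force": force on the tool from outside, world axes, zero at the start; "torque": the same for the moment, N m; "opening": finger opening in m; "grip_force": force on a finger pad.
Only numpy, scipy, OpenCV 4.12 (cv2) and the standard library are available. Lean on these libraries where they do the work, as an engineer would, in place of code of your own. Each camera call takes 0.05 s, during which the arm holds its last target. There are 200 camera calls.

## Working session

There is one attempt and no reset: what is moved stays moved. The work goes in short steps, Python scripts to look and compute and a tool call to move; the robot and the scene stay as the last step left them, time stands still between calls to the robot, and variables do not carry over. Pictures are saved under pics/ and viewed, at most 14 in all, crops included, and the job is handed in when it is done.

Besides the shell and the picture viewer there is one more tool, called by a JSON object that holds its "api" and its "payload". apply_moves: Moves the arm, as the interface text tells. Its arguments: {"type":"object","properties":{"delta_pos":{"type":"array"},"dr":{"type":"array"},"jaw":{"type":"array"},"force":{"type":"number"}},"required":["delta_pos","dr","jaw"]}

```bash
ls; mkdir -p pics
python3 - <<'E'
from cell import telemetry, eyes
import cv2
print(telemetry.observe())
for n in("top","side","wrist"):
    print(n,eyes.camera_model(n)); cv2.imwrite(f"pics/{n}0.png",eyes.read_camera(n)[:,:,::-1])
E
```

```text
pics
{'time': 0.0, 'qpos': array([ 1.02697225e+00,  3.42713030e-01,  1.52503364e+00, -2.23360082e-06,
        1.27541869e+00, -1.45996846e-01]), 'qvel': array([ 0.00112119, -0.00106377,  0.0019933 , -0.00066613,  0.00086189,
       -0.00075978]), 'joint_efforts': array([-1.27843330e-03, -4.31239164e+01, -2.44216543e+01,  7.17010559e-02,
        5.58729633e-02, -1.11379027e-04]), 'tool_pos': array([0.20315149, 0.48364427, 0.22604421]), 'tool_rot': array([-3.14003637e+00, -2.26682550e-04,  2.74376590e+00]), 'contact_force': array([-0.30323352,  0.16390485, -0.81218966]), 'torque': array([-0.03061296,  0.02381568, -0.05476256]), 'grip_force': 0.0, 'opening': 0.09162880067567436}
top {'vertical_fov': 46.6389195456533, 'cx': 313.14352303655954, 'cy': 195.30454837723315, 'rvec': array([ 2.18459599, -2.19108662,  0.09893267]), 'tvec': array([-0.00684372,  0.57626815,  1.06432633])}
side {'vertical_fov': 48.532379889374425, 'cx': 318.34463169642686, 'cy': 197.57868815898843, 'rvec': array([ 0.21358945, -2.84137365,  1.17301098]), 'tvec': array([0.54258153, 0.10943822, 1.00556893])}
wrist {'vertical_fov': 62.09440017467648, 'cx': 316.0080868073041, 'cy': 200.55778463119668, 'hand_eye': array([[ 7.96786900e-05, -9.57645918e-01, -2.87948413e-01,
         7.65311531e-02],
       [ 9.99999939e-01,  1.74291238e-04, -3.02938317e-04,
        -6.84224831e-04],
       [ 3.40294528e-04, -2.87948371e-01,  9.57645874e-01,
        -1.59401950e-01],
       [ 0.00000000e+00,  0.00000000e+00,  0.00000000e+00,
         1.00000000e+00]])}
```

View pics/top0.png

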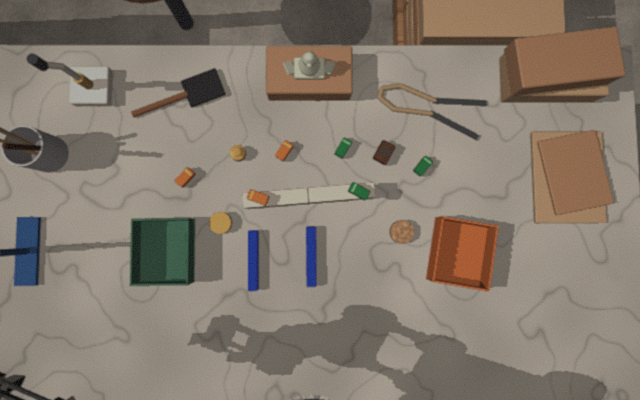

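View pics/side0.png

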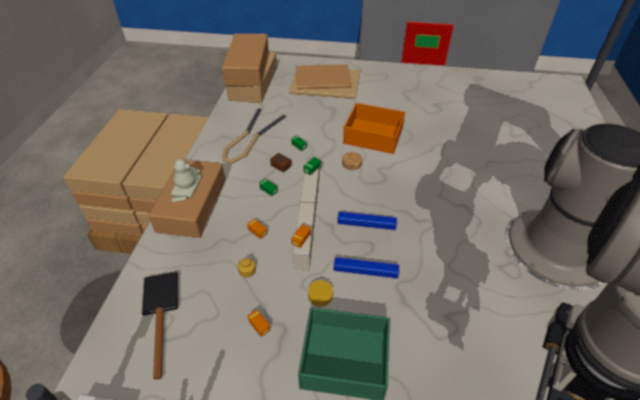

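```bash
cat > h.py <<'E'
import numpy as np, cv2
from scipy.optimize import least_squares
from cell import telemetry, eyes
CM={n:eyes.camera_model(n) for n in("top","side")}
def K(c):
    f=200/np.tan(np.radians(c["vertical_fov"])/2); return np.array([[f,0,c["cx"]],[0,f,c["cy"]],[0,0,1.]])
def proj(n,P): return cv2.projectPoints(np.float64(P),CM[n]["rvec"],CM[n]["tvec"],K(CM[n]),None)[0][:,0]
def ray(n,uv,z):
    c=CM[n];R=cv2.Rodrigues(c["rvec"])[0];o=-R.T@c["tvec"];d=R.T@np.linalg.solve(K(c),[*uv,1.]);return o+d*(z-o[2])/d[2]
def box(p,s):
    x,y,z,a=p; q=np.array([[i,j,k] for i in(-1,1) for j in(-1,1) for k in(-1,1)])*np.array(s)/2
    r=np.array([[np.cos(a),-np.sin(a),0],[np.sin(a),np.cos(a),0],[0,0,1]]); return q@r.T+[x,y,z]
def feat(cnt):
    m=cv2.moments(np.float32(cnt).reshape(-1,1,2)); a=m["m00"]
    c=np.array([m["m10"]/a,m["m01"]/a]); return c,np.array([m["mu20"],m["mu11"],m["mu02"]])/a
HUE={"green":((55,140,40),(88,255,255)),"amber":((6,190,120),(16,255,255)),"blue":((108,190,60),(130,255,255))}
def blobs(im,col):
    m=cv2.inRange(cv2.cvtColor(im,cv2.COLOR_RGB2HSV),*HUE[col])
    cs=cv2.findContours(m,cv2.RETR_EXTERNAL,cv2.CHAIN_APPROX_NONE)[0]; out=[]
    lo,hi=((250,1300) if col=="blue" else (60,420))
    for c in cs:
        a=cv2.contourArea(c)
        if lo<a<hi: out.append((feat(cv2.convexHull(c)),cv2.minAreaRect(c),a))
    return out
def find(imgs=None):
    imgs=imgs or {n:eyes.read_camera(n) for n in("top","side")}; res=[]
    for col in HUE:
        s=(.14 if col=="blue" else .046,.024,.024)
        sb=blobs(imgs["side"],col)
        for f,rect,a in blobs(imgs["top"],col):
            best=None
            b=cv2.boxPoints(rect); e=max(b[1]-b[0],b[2]-b[1],key=np.linalg.norm)
            P,Q=ray("top",f[0],.02),ray("top",f[0]+e,.02); y0=np.arctan2(*(Q-P)[1::-1])
            for g,_,_ in sb:
                def r(p):
                    o=[]
                    for n,t in(("top",f),("side",g)):
                        c,m=feat(cv2.convexHull(np.float32(proj(n,box(p,s))))); o+=[*(c-t[0]),*(.1*(m-t[1])/ (1 if s[0]<.1 else 5))]
                    return np.array(o)
                q=least_squares(r,[P[0],P[1],.012,y0],x_scale=[.01,.01,.01,.3],diff_step=1e-4,max_nfev=60)
                e2=np.abs(r(q.x)[[0,1,5,6]]).max()
                if best is None or e2<best[1]: best=(q.x,e2)
            if best: res.append((col,best[0],best[1],a,f[0]))
    return res
def show():
    for c,p,e,a,u in find(): print(c,"xyz mm",np.round(p[:3]*1000,1),"yaw",round((p[3]+np.pi/2)%np.pi-np.pi/2,3),"err",round(e,2),"area",a,"px",np.round(u))
E
python3 - <<'E'
from h import *
show()
for n,pts in {"ridge":([(245,206),(401,196),(388,184),(243,193)],.06),"gbin":([(131,219),(193,219),(194,284),(131,285)],.06),"obin":([(437,216),(498,226),(490,290),(428,279)],.06)}.items():
    P=np.array([ray("top",u,pts[1]) for u in pts[0]]); print(n,P.round(3)[:,:2].tolist(),P.mean(0).round(3))
for n,u,z in(("wax",(220,223),.022),("cork",(402,232),.02),("weight",(238,153),.03),("block",(384,152),.028)): print(n,ray("top",u,z).round(3))
im=eyes.read_camera("top"); cv2.imwrite("pics/crop1.png",cv2.resize(im[130:300,110:510,::-1],None,fx=2,fy=2,interpolation=cv2.INTER_CUBIC))
E
```

```text
green xyz mm [ 581.  -115.2   67.8] yaw 1.003 err 0.44 area 95.5 px [361. 192.]
green xyz mm [ 644.7 -266.4   14. ] yaw -0.725 err 0.46 area 90.5 px [421. 167.]
green xyz mm [688.1 -76.8  14.4] yaw -0.673 err 0.64 area 83.5 px [342. 149.]
ridge [[0.55, 0.146], [0.571, -0.207], [0.599, -0.178], [0.579, 0.15]] [ 0.575 -0.022  0.06 ]
gbin [[0.521, 0.4], [0.521, 0.262], [0.376, 0.257], [0.375, 0.396]] [0.448 0.329 0.06 ]
obin [[0.526, -0.288], [0.503, -0.426], [0.36, -0.403], [0.385, -0.264]] [ 0.443 -0.345  0.06 ]
wax [0.512 0.208 0.022]
cork [ 0.49  -0.216  0.02 ]
weight [0.675 0.167 0.03 ]
block [ 0.678 -0.176  0.028]
```

View pics/crop1.png

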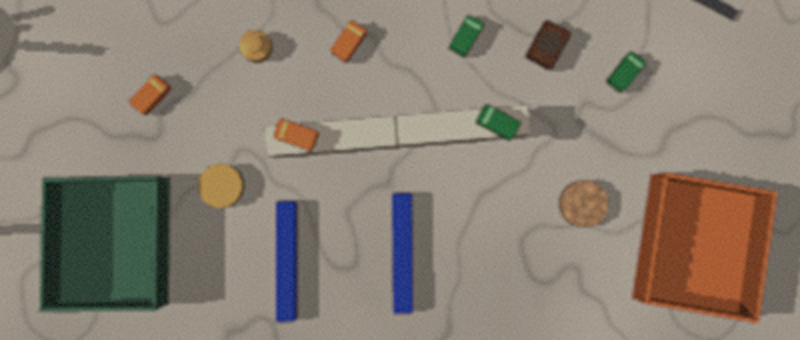

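Run:
```python
from h import *
for n,L in(("top",[(185,177),(285,150),(258,198),(253,260),(311,260),(343,150),(359,191)]),("side",[(259,322),(257,228),(301,236),(366,220),(366,267),(299,143),(312,165)])):
    im=cv2.cvtColor(eyes.read_camera(n),cv2.COLOR_RGB2HSV)
    for u,v in L: w=im[v-3:v+4,u-3:u+4].reshape(-1,3); print(n,u,v,w.min(0),np.median(w,0),w.max(0))
```

```text
top 185 177 [ 10 149  90] [ 12. 176. 171.] [ 15 190 177]
top 285 150 [ 10 116  99] [ 12. 178. 170.] [ 14 185 175]
top 258 198 [ 11 141 159] [ 12. 176. 171.] [ 13 184 175]
top 253 260 [113 168 120] [114. 187. 134.] [116 204 140]
top 311 260 [112 177 131] [114. 188. 135.] [116 216 140]
top 343 150 [23 35 82] [ 68. 150. 101.] [ 70 168 106]
top 359 191 [ 65 137  88] [ 68. 150. 102.] [ 70 168 107]
side 259 322 [ 15 255 174] [ 16. 255. 176.] [ 16 255 179]
side 257 228 [ 15 255 148] [ 15. 255. 176.] [ 16 255 178]
side 301 236 [ 14 193 123] [ 16. 255. 176.] [ 20 255 179]
side 366 220 [111 192 126] [112. 230. 146.] [113 255 163]
side 366 267 [111 199 130] [112. 228. 146.] [113 255 163]
side 299 143 [ 62 114  72] [ 71. 255.  99.] [ 72 255 104]
side 312 165 [ 64 115  68] [ 71. 255. 103.] [ 72 255 140]
```

```bash
sed -i 's/^HUE=.*/HUE={"green":((50,85,45),(90,255,255)),"amber":((7,120,110),(19,255,255)),"blue":((106,130,60),(130,255,255))}/' h.py
python3 - <<'E'
from h import *
show()
for n in("top","side"):
    im=eyes.read_camera(n)
    for c in HUE: print(n,c,[(np.round(b[0][0]).tolist(),b[2]) for b in blobs(im,c)])
# ridge top face by fitting
im=eyes.read_camera("top"); P=[ray("top",(110+u/2,130+v/2),.06) for u,v in((266,128),(269,156),(535,138),(526,108))]
P=np.array(P);print(P.round(3))
hs=cv2.cvtColor(im,cv2.COLOR_RGB2HSV); print(hs[190:200,290],hs[186:200:2,320],hs[230,340])
E
```

```text
green xyz mm [ 582.1 -110.2   72.2] yaw 1.104 err 0.21 area 145.0 px [359. 191.]
green xyz mm [ 647.5 -270.    11.8] yaw -0.748 err 0.21 area 155.5 px [423. 165.]
green xyz mm [691.2 -80.1  12.4] yaw -0.636 err 0.25 area 122.0 px [343. 147.]
amber xyz mm [488.6 150.2 319.2] yaw -0.96 err 11.29 area 324.5 px [220. 222.]
amber xyz mm [568.6 115.7  73.2] yaw 1.212 err 0.13 area 179.0 px [258. 197.]
amber xyz mm [621.1 295.2  14.8] yaw -0.712 err 0.35 area 165.5 px [184. 177.]
amber xyz mm [654.3 152.8 124.2] yaw -0.729 err 2.77 area 123.0 px [237. 152.]
amber xyz mm [684.4  60.6  13.2] yaw -0.635 err 0.23 area 161.5 px [284. 150.]
amber xyz mm [ 2071.2  -771.2 -2555.3] yaw -1.235 err 10.22 area 103.5 px [400.  27.]
blue xyz mm [435.4 117.2 143.9] yaw -0.095 err 0.25 area 478.0 px [253. 260.]
blue xyz mm [435.2  -3.2  12. ] yaw -0.0 err 0.2 area 461.5 px [311. 256.]
blue xyz mm [444.6 391.  447.1] yaw 0.838 err 15.31 area 1219.0 px [ 27. 251.]
top green [([359.0, 191.0], 148.5), ([423.0, 165.0], 135.0), ([343.0, 147.0], 141.5)]
top amber [([220.0, 222.0], 316.0), ([258.0, 197.0], 179.0),
[... 185 characters left out ...]
side green [([268.0, 187.0], 160.0), ([312.0, 165.0], 159.5), ([299.0, 142.0], 112.0), ([427.0, 41.0], 187.5)]
side amber [([259.0, 322.0], 315.0), ([157.0, 343.0], 218.0), ([301.0, 235.0], 253.5), ([257.0, 228.0], 215.5), ([352.0, 161.0], 215.5)]
side blue [([366.0, 267.0], 776.5), ([367.0, 220.0], 618.0), ([624.0, 31.0], 523.5)]
[[ 0.577  0.15   0.06 ]
 [ 0.545  0.147  0.06 ]
 [ 0.565 -0.154  0.06 ]
 [ 0.599 -0.144  0.06 ]]
[[ 26  33 170]
 [ 25  32 175]
 [ 22  35 182]
 [ 22  34 175]
 [ 23  32 174]
 [ 25  34 179]
 [ 24  36 176]
 [ 23  36 177]
 [ 24  36 177]
 [ 23  33 178]] [[ 18  33 154]
 [ 22  36 177]
 [ 20  35 177]
 [ 22  33 179]
 [ 22  36 179]
 [ 23  32 178]
 [ 22  32 178]] [ 20  31 162]
```

```bash
python3 - <<'E'
s=open('h.py').read()
s=s.replace("if best is None or e2<best[1]:","if -.01<q.x[2]<.12 and (best is None or e2<best[1]):")
s=s.replace("if best: res","if best and best[1]<2 and a<1000: res")
s+='''
def plan(x,y,z,yaw):
    o=telemetry.observe(); d=np.array([x,y,z])-o["tool_pos"]; w=(yaw-o["tool_rot"][2]+np.pi)%(2*np.pi)-np.pi
    print("at",o["tool_pos"].round(4),"yaw",round(o["tool_rot"][2],3),"t",round(o["time"],2),"open",round(o["opening"],4),"grip",round(o["grip_force"],1),"-> shares",(d/.4).round(4),"dz",round(w/.5,3),"rows",round(np.linalg.norm(d)/.0417,1))
'''
open('h.py','w').write(s)
E
python3 - <<'E'
from h import *
show(); plan(.621,.295,.1,2.43)
# ridge height check: side projections of model
print("ridge model side px",proj("side",box((.5715,0,.03,.0705),(.034,.3,.06))).round().tolist()); print(proj("top",box((.5715,0,.03,.0705),(.034,.3,.06))).round().tolist())
for n,c,s in(("g",(.448,.329,.03,0),(.15,.13,.06)),("o",(.443,-.345,.03,-.165),(.15,.13,.06))): print(n,proj("side",box(c,s))[1::2].round().tolist(),proj("top",box(c,s))[1::2].round().tolist())
E
```

```text
green xyz mm [ 581.8 -110.    72.3] yaw 1.107 err 0.13 area 146.5 px [359. 191.]
green xyz mm [ 647.7 -270.4   11.2] yaw -0.757 err 0.23 area 155.5 px [423. 165.]
green xyz mm [691.  -80.2  12.3] yaw -0.623 err 0.18 area 123.0 px [343. 147.]
amber xyz mm [568.6 115.7  73.2] yaw 1.212 err 0.15 area 177.0 px [258. 197.]
amber xyz mm [621.  295.4  15. ] yaw -0.715 err 0.34 area 166.0 px [184. 177.]
amber xyz mm [684.4  60.7  13.2] yaw -0.637 err 0.22 area 160.5 px [284. 150.]
blue xyz mm [425.9 133.   12.8] yaw 0.003 err 0.09 area 483.0 px [253. 260.]
blue xyz mm [435.1  -3.2  11.8] yaw 0.0 err 0.23 area 461.5 px [311. 256.]
at [0.2034 0.484  0.2267] yaw 2.744 t 0.75 open 0.092 grip 0.0 -> shares [ 1.0441 -0.4726 -0.3169] dz -0.628 rows 11.4
ridge model side px [[321.0, 177.0], [321.0, 159.0], [310.0, 270.0], [310.0, 253.0], [308.0, 176.0], [308.0, 158.0], [295.0, 269.0], [293.0, 252.0]]
[[372.0, 201.0], [376.0, 199.0], [247.0, 210.0], [244.0, 208.0], [371.0, 186.0], [375.0, 184.0], [246.0, 196.0], [243.0, 193.0]]
g [[391.0, 313.0], [388.0, 383.0], [311.0, 302.0], [298.0, 369.0]] [[191.0, 286.0], [132.0, 286.0], [192.0, 218.0], [134.0, 218.0]]
o [[404.0, 111.0], [396.0, 138.0], [354.0, 102.0], [342.0, 127.0]] [[487.0, 291.0], [430.0, 281.0], [496.0, 224.0], [439.0, 215.0]]
```

{"api": "apply_moves", "payload": {"delta_pos": [[1, -0.45, -0.2], [1, -0.45, -0.2], [1, -0.45, -0.2], [1, -0.45, -0.2], [1, -0.45, -0.2], [1, -0.45, -0.2], [1, -0.45, -0.2], [1, -0.45, -0.2]], "dr": [[0, 0, -0.63], [0, 0, -0.63], [0, 0, -0.63], [0, 0, -0.63], [0, 0, -0.63], [0, 0, -0.63], [0, 0, -0.63], [0, 0, -0.63]], "jaw": [0.6, 0.6, 0.6, 0.6, 0.6, 0.6, 0.6, 0.6], "force": 25}}

```text
time: 1.42
tool_pos: [0.5041, 0.3483, 0.1666]
tool_rot: [3.141, -0.0, 2.429]
contact_force: [0.8, 0.0, 0.3]
opening: 0.0552
grip_force: 0.0
```

```bash
python3 -c "
from h import *
plan(.621,.295,.005,2.43)"
```

```text
at [0.5041 0.3483 0.1666] yaw 2.429 t 1.42 open 0.0552 grip 0.0 -> shares [ 0.2921 -0.1332 -0.404 ] dz 0.003 rows 5.0
```

{"api": "apply_moves", "payload": {"delta_pos": [[0.292, -0.133, -0.16], [0.292, -0.133, -0.16], [0.292, -0.133, -0.16], [0.292, -0.133, -0.16], [0.292, -0.133, -0.404], [0.292, -0.133, -0.404], [0.292, -0.133, -0.404], [0.292, -0.133, -0.404]], "dr": [[0, 0, 0], [0, 0, 0], [0, 0, 0], [0, 0, 0], [0, 0, 0], [0, 0, 0], [0, 0, 0], [0, 0, 0]], "jaw": [0.6, 0.6, 0.6, 0.6, 0.6, 0.6, 0.6, 0.6]}}

```text
time: 2.08
tool_pos: [0.6176, 0.2952, 0.0026]
tool_rot: [-3.137, -0.003, 2.428]
contact_force: [-0.5, 0.2, -0.0]
opening: 0.055
grip_force: 0.0
```

{"api": "apply_moves", "payload": {"delta_pos": [[0, 0, 0], [0, 0, 0], [0, 0, 0], [0, 0, 0], [0, 0, 0.05], [0, 0, 0.2], [0, 0, 0.3], [0, 0, 0.35]], "dr": [[0, 0, 0], [0, 0, 0], [0, 0, 0], [0, 0, 0], [0, 0, 0], [0, 0, 0], [0, 0, 0], [0, 0, 0]], "jaw": [0.1, 0.1, 0.1, 0.1, 0.1, 0.1, 0.1, 0.1]}}

```text
time: 2.75
tool_pos: [0.6193, 0.2964, 0.148]
tool_rot: [3.14, 0.001, 2.429]
contact_force: [0.5, 0.9, -0.0]
opening: 0.0099
grip_force: 0.0
```

```bash
python3 -c "
from h import *
plan(.410,-.340,.14,2.93);show()"
```

```text
at [0.6193 0.2964 0.148 ] yaw 2.429 t 2.75 open 0.0099 grip 0.0 -> shares [-0.5232 -1.5909 -0.0199] dz 1.002 rows 16.1
green xyz mm [ 582.1 -110.    71.8] yaw 1.101 err 0.16 area 137.5 px [359. 191.]
green xyz mm [ 644.8 -268.6    6.8] yaw -0.715 err 0.6 area 121.5 px [422. 166.]
green xyz mm [690.9 -80.3  12.2] yaw -0.663 err 0.34 area 138.5 px [343. 147.]
amber xyz mm [564.6 114.9  74.6] yaw 1.381 err 1.94 area 175.0 px [258. 197.]
blue xyz mm [425.8 133.   12.8] yaw 0.001 err 0.06 area 481.0 px [253. 261.]
blue xyz mm [435.1  -3.2  11.8] yaw -0.0 err 0.2 area 461.5 px [311. 256.]
```

Run:
```python
from h import *
t=eyes.read_camera("top");w=eyes.read_camera("wrist")
cv2.imwrite("pics/a1.png",cv2.resize(np.vstack([t[110:310,100:500],w[::2,::2][:, :].repeat(1,1)[:,:320] if 0 else cv2.copyMakeBorder(w[::2,::2],0,0,0,80,cv2.BORDER_CONSTANT)])[:,:,::-1],None,fx=1.5,fy=1.5))
```

```text
(no output)
```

View pics/a1.png

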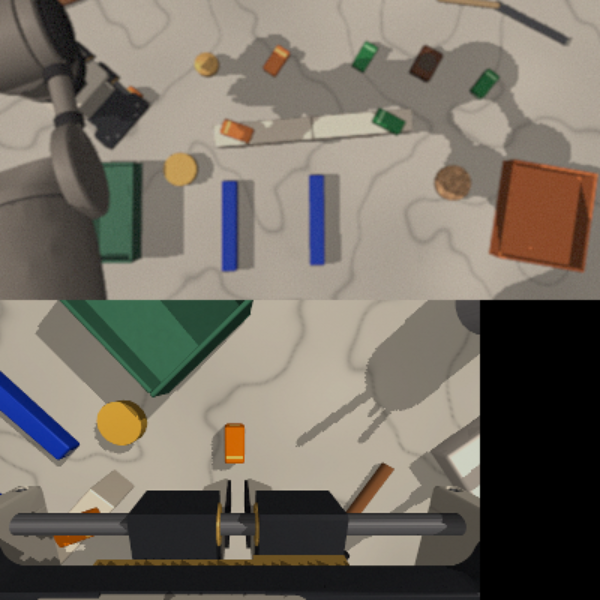

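```bash
cat >> h.py <<'E'
from scipy.spatial.transform import Rotation as Rn
def wpose():
    o=telemetry.observe(); T=np.eye(4); T[:3,:3]=Rn.from_euler("xyz",o["tool_rot"]).as_matrix(); T[:3,3]=o["tool_pos"]
    return T@eyes.camera_model("wrist")["hand_eye"]
def wray(T,uv,z):
    d=T[:3,:3]@np.linalg.solve(K(eyes.camera_model("wrist")),[*uv,1.]); o=T[:3,3]; return o+d*(z-o[2])/d[2]
def wfind(z=.012):
    "blobs of the wrist picture, placed on plane z (centre height)"
    T=wpose(); im=cv2.cvtColor(eyes.read_camera("wrist"),cv2.COLOR_RGB2HSV)
    for col in HUE:
        for c in cv2.findContours(cv2.inRange(im,*HUE[col]),cv2.RETR_EXTERNAL,cv2.CHAIN_APPROX_NONE)[0]:
            if cv2.contourArea(c)<300: continue
            r=cv2.minAreaRect(c); b=cv2.boxPoints(r); P=np.array([wray(T,u,z) for u in b])[:,:2]
            e=[P[1]-P[0],P[2]-P[1]]; L=[np.linalg.norm(v) for v in e]; k=int(L[1]>L[0])
            print("W",col,"px",np.round(r[0]),"xy mm",(P.mean(0)*1000).round(1),"size mm",np.round(np.array([L[k],L[1-k]])*1000,1),"yaw",round((np.arctan2(*e[k][::-1])+np.pi/2)%np.pi-np.pi/2,3))
E
python3 -c "
from h import *
wfind()
T=wpose();Ti=np.linalg.inv(T);o=telemetry.observe()['tool_pos']
for p in ([.621,.2955,.012],o):
  q=Ti@[*p,1]; print(K(eyes.camera_model('wrist'))@(q[:3]/q[2]))
"
```

```text
W green px [209.  64.] xy mm [484.9 296.6] size mm [201.7  99.1] yaw 0.859
W amber px [ 99. 323.] xy mm [582.3  30.7] size mm [57.6 22.3] yaw 0.856
W amber px [502. 255.] xy mm [789.7 388.4] size mm [74.2 11.4] yaw -1.208
W amber px [314. 192.] xy mm [622.6 291.7] size mm [50.6 23.3] yaw -0.703
W blue px [ 40. 158.] xy mm [441.2 128.8] size mm [112.9  37.2] yaw 0.004
[317.37875865 190.61011905   1.        ]
[316.44050414 252.3734879    1.        ]
```

{"api": "apply_moves", "payload": {"delta_pos": [[0.005, 0, -0.12], [0.005, 0, -0.12], [0.005, 0, -0.12], [0.005, 0, -0.12], [0.005, -0.006, -0.355], [0.005, -0.006, -0.355], [0.005, -0.006, -0.355], [0.005, -0.006, -0.355]], "dr": [[0, 0, 0], [0, 0, 0], [0, 0, 0], [0, 0, 0], [0, 0, 0], [0, 0, 0], [0, 0, 0], [0, 0, 0]], "jaw": [0.5, 0.5, 0.5, 0.5, 0.5, 0.5, 0.5, 0.5]}}

```text
time: 3.67
tool_pos: [0.6203, 0.2935, 0.0029]
tool_rot: [-3.139, -0.002, 2.429]
contact_force: [0.6, 0.1, 0.7]
opening: 0.0457
grip_force: 0.0
```

{"api": "apply_moves", "payload": {"delta_pos": [[0, 0, 0], [0, 0, 0], [0, 0, 0], [0, 0, 0], [0, 0, 0], [0, 0, 0], [0, 0, 0], [0, 0, 0]], "dr": [[0, 0, 0], [0, 0, 0], [0, 0, 0], [0, 0, 0], [0, 0, 0], [0, 0, 0], [0, 0, 0], [0, 0, 0]], "jaw": [0.1, 0.1, 0.1, 0.1, 0.1, 0.1, 0.1, 0.1]}}

```text
time: 4.33
tool_pos: [0.6218, 0.2941, 0.0045]
tool_rot: [3.14, 0.001, 2.429]
contact_force: [-0.6, -0.7, 5.2]
opening: 0.0237
grip_force: 25.0
```

{"api": "apply_moves", "payload": {"delta_pos": [[0, 0, 0.1], [0, 0, 0.2], [-0.25, -0.75, 0.35], [-0.25, -0.75, 0.35], [-0.25, -0.75, 0.35], [-0.25, -0.75, 0.35], [-0.25, -0.75, 0.35], [-0.25, -0.75, 0.35]], "dr": [[0, 0, 0], [0, 0, 0], [0, 0, 0.5], [0, 0, 0.5], [0, 0, 0.5], [0, 0, 0.5], [0, 0, 0.5], [0, 0, 0.5]], "jaw": [0.1, 0.1, 0.1, 0.1, 0.1, 0.1, 0.1, 0.1]}}

```text
time: 5.0
tool_pos: [0.5423, 0.0593, 0.1302]
tool_rot: [-3.141, -0.0, 2.679]
contact_force: [1.4, 0.2, -0.3]
opening: 0.0239
grip_force: 25.0
```

```bash
python3 -c "
from h import *
plan(.410,-.340,.14,2.93);plan(.410,-.340,.04,2.93)"
```

```text
at [0.5423 0.0593 0.1302] yaw 2.679 t 5.0 open 0.0239 grip 25.0 -> shares [-0.3308 -0.9983  0.0245] dz 0.502 rows 10.1
at [0.5423 0.0593 0.1302] yaw 2.679 t 5.0 open 0.0239 grip 25.0 -> shares [-0.3308 -0.9983 -0.2255] dz 0.502 rows 10.3
```

{"api": "apply_moves", "payload": {"delta_pos": [[-0.33, -0.998, 0.02], [-0.33, -0.998, 0.02], [-0.33, -0.998, 0.02], [-0.33, -0.998, 0.02], [-0.33, -0.998, 0.02], [-0.33, -0.998, 0.02], [-0.33, -0.998, 0.02], [-0.33, -0.998, 0.02]], "dr": [[0, 0, 0.5], [0, 0, 0.5], [0, 0, 0.5], [0, 0, 0.5], [0, 0, 0.5], [0, 0, 0.5], [0, 0, 0.5], [0, 0, 0.5]], "jaw": [0.1, 0.1, 0.1, 0.1, 0.1, 0.1, 0.1, 0.1]}}

```text
time: 5.67
tool_pos: [0.4403, -0.25, 0.1362]
tool_rot: [3.141, 0.0, 2.929]
contact_force: [1.8, 0.4, -0.6]
opening: 0.0241
grip_force: 25.0
```

```bash
python3 -c "
from h import *
plan(.410,-.340,.04,2.93);show()"
```

```text
at [ 0.4403 -0.25    0.1362] yaw 2.929 t 5.67 open 0.0241 grip 25.0 -> shares [-0.0757 -0.2251 -0.2406] dz 0.002 rows 3.2
green xyz mm [ 582.1 -110.2   72.2] yaw 1.104 err 0.23 area 149.5 px [359. 191.]
green xyz mm [ 647.6 -270.3   11.5] yaw -0.745 err 0.19 area 153.5 px [423. 165.]
green xyz mm [691.  -80.2  12.3] yaw -0.62 err 0.19 area 141.5 px [343. 147.]
amber xyz mm [568.7 115.6  73.1] yaw 1.22 err 0.08 area 181.0 px [258. 197.]
amber xyz mm [684.4  60.5  13. ] yaw -0.633 err 0.2 area 163.5 px [284. 150.]
amber xyz mm [797.7 363.7  14.3] yaw -1.317 err 1.88 area 87.5 px [159. 103.]
blue xyz mm [425.6 132.9  12.9] yaw 0.0 err 0.05 area 475.5 px [253. 261.]
blue xyz mm [435.1  -3.2  11.9] yaw -0.0 err 0.21 area 459.5 px [311. 256.]
```

{"api": "apply_moves", "payload": {"delta_pos": [[-0.075, -0.225, -0.03], [-0.075, -0.225, -0.03], [-0.075, -0.225, -0.03], [-0.075, -0.225, -0.24], [-0.075, -0.225, -0.24], [-0.075, -0.225, -0.24], [-0.075, -0.225, -0.24], [-0.075, -0.225, -0.24]], "dr": [[0, 0, 0], [0, 0, 0], [0, 0, 0], [0, 0, 0], [0, 0, 0], [0, 0, 0], [0, 0, 0], [0, 0, 0]], "jaw": [0.1, 0.1, 0.1, 0.1, 0.1, 0.1, 0.1, 0.5]}}

```text
time: 6.43
tool_pos: [0.4125, -0.3385, 0.0418]
tool_rot: [-3.141, 0.002, 2.93]
contact_force: [0.7, -1.0, 0.5]
opening: 0.0271
grip_force: 0.0
```

{"api": "apply_moves", "payload": {"delta_pos": [[0, 0, 0], [0, 0, 0], [0, 0, 0], [0, 0, 0.1], [0, 0, 0.25], [0.2, 0.25, 0.25], [0.2, 0.25, 0.25], [0.2, 0.25, 0.25]], "dr": [[0, 0, 0], [0, 0, 0], [0, 0, 0], [0, 0, 0], [0, 0, 0], [0, 0, -0.5], [0, 0, -0.5], [0, 0, -0.5]], "jaw": [0.5, 0.5, 0.5, 0.5, 0.5, 0.7, 0.7, 0.7]}}

```text
time: 7.1
tool_pos: [0.4846, -0.2479, 0.1407]
tool_rot: [-3.141, 0.004, 2.67]
contact_force: [0.9, -1.3, 0.0]
opening: 0.0611
grip_force: 0.0
```

```bash
python3 -c "
from h import *
plan(.582,-.110,.12,2.675);plan(.582,-.110,.066,2.675);show();wfind(.02)"
```

```text
at [ 0.4846 -0.2479  0.1407] yaw 2.67 t 7.1 open 0.0611 grip 0.0 -> shares [ 0.2435  0.3447 -0.0519] dz 0.009 rows 4.1
at [ 0.4846 -0.2479  0.1407] yaw 2.67 t 7.1 open 0.0611 grip 0.0 -> shares [ 0.2435  0.3447 -0.1869] dz 0.009 rows 4.4
green xyz mm [ 582.  -110.1   72.3] yaw 1.101 err 0.23 area 144.5 px [359. 191.]
green xyz mm [ 647.5 -270.1   11.8] yaw -0.738 err 0.11 area 157.0 px [423. 165.]
green xyz mm [691.1 -80.3  12.3] yaw -0.628 err 0.18 area 141.5 px [343. 147.]
amber xyz mm [568.6 115.5  73. ] yaw 1.216 err 0.13 area 182.0 px [258. 197.]
amber xyz mm [684.4  60.6  13. ] yaw -0.64 err 0.21 area 160.5 px [284. 150.]
amber xyz mm [797.1 363.3  16.1] yaw -1.314 err 1.93 area 108.0 px [159. 103.]
blue xyz mm [425.7 132.8  12.6] yaw -0.001 err 0.06 area 472.0 px [253. 261.]
blue xyz mm [435.1  -3.2  11.9] yaw 0.0 err 0.22 area 459.5 px [311. 256.]
W green px [362. 329.] xy mm [ 635.7 -266. ] size mm [35.6 32.5] yaw -0.403
W green px [536. 242.] xy mm [620.2 -85.2] size mm [74.5 36.2] yaw 0.86
W amber px [188. 299.] xy mm [ 529.7 -404. ] size mm [63.7 18.5] yaw -0.625
W amber px [346. 182.] xy mm [ 492. -218.] size mm [54.5 52.3] yaw -0.404
W amber px [164. 208.] xy mm [ 448.4 -376.7] size mm [176.  168.9] yaw -0.19
W blue px [581.  40.] xy mm [470.6  -8.6] size mm [71.5 37.7] yaw 0.007
```

{"api": "apply_moves", "payload": {"delta_pos": [[0.243, 0.345, 0], [0.243, 0.345, 0], [0.243, 0.345, 0], [0.243, 0.345, 0], [0.243, 0.345, 0], [0.243, 0.345, -0.1], [0.243, 0.345, -0.18], [0.243, 0.345, -0.18]], "dr": [[0, 0, 0], [0, 0, 0], [0, 0, 0], [0, 0, 0], [0, 0, 0], [0, 0, 0], [0, 0, 0], [0, 0, 0]], "jaw": [0.7, 0.7, 0.7, 0.7, 0.7, 0.7, 0.7, 0.7]}}

```text
time: 7.92
tool_pos: [0.5786, -0.1101, 0.062]
tool_rot: [-3.141, -0.006, 2.679]
contact_force: [-1.4, 0.1, 0.8]
opening: 0.0641
grip_force: 0.0
```

{"api": "apply_moves", "payload": {"delta_pos": [[0, 0, 0], [0, 0, 0], [0, 0, 0], [0, 0, 0], [0, 0, 0], [0, 0, 0], [0, 0, 0.05], [0, 0, 0.1]], "dr": [[0, 0, 0], [0, 0, 0], [0, 0, 0], [0, 0, 0], [0, 0, 0], [0, 0, 0], [0, 0, 0], [0, 0, 0]], "jaw": [0.3, 0.3, 0.3, 0.3, 0.3, 0.3, 0.3, 0.3]}}

```text
time: 8.58
tool_pos: [0.5801, -0.1097, 0.1065]
tool_rot: [-3.141, -0.002, 2.679]
contact_force: [0.4, -0.4, -0.6]
opening: 0.046
grip_force: 24.9
```

```bash
python3 -c "
from h import *
plan(.485,.329,.14,3.0)"
```

```text
at [ 0.5801 -0.1097  0.1065] yaw 2.679 t 8.58 open 0.046 grip 24.9 -> shares [-0.2379  1.0968  0.0838] dz 0.643 rows 10.8
```

{"api": "apply_moves", "payload": {"delta_pos": [[-0.1, 0.1, 0.12], [-0.24, 1, 0.15], [-0.24, 1, 0.15], [-0.24, 1, 0.15], [-0.24, 1, 0.15], [-0.24, 1, 0.15], [-0.24, 1, 0.15], [-0.24, 1, 0.15]], "dr": [[0, 0, 0.2], [0, 0, 0.64], [0, 0, 0.64], [0, 0, 0.64], [0, 0, 0.64], [0, 0, 0.64], [0, 0, 0.64], [0, 0, 0.64]], "jaw": [0.3, 0.3, 0.3, 0.3, 0.3, 0.3, 0.3, 0.3]}}

```text
time: 9.25
tool_pos: [0.5022, 0.1997, 0.1592]
tool_rot: [3.141, 0.001, 2.999]
contact_force: [0.9, -0.9, 0.3]
opening: 0.046
grip_force: 24.8
```

```bash
python3 -c "
from h import *
plan(.485,.329,.04,3.0);show()"
```

```text
at [0.5022 0.1997 0.1592] yaw 2.999 t 9.25 open 0.046 grip 24.8 -> shares [-0.0431  0.3233 -0.2981] dz 0.003 rows 4.2
green xyz mm [ 648.2 -270.    12.5] yaw -0.756 err 0.19 area 154.0 px [423. 165.]
green xyz mm [691.1 -80.2  12.4] yaw -0.625 err 0.17 area 122.0 px [343. 147.]
amber xyz mm [ 417.3 -279.5   23.1] yaw -0.001 err 0.24 area 88.0 px [430. 263.]
amber xyz mm [684.2  60.6  13.2] yaw -0.629 err 0.15 area 164.0 px [284. 150.]
amber xyz mm [797.6 363.3  13.2] yaw -1.311 err 1.82 area 120.5 px [159. 103.]
blue xyz mm [423.5 132.5  12. ] yaw -0.013 err 0.43 area 443.5 px [253. 262.]
```

{"api": "apply_moves", "payload": {"delta_pos": [[-0.043, 0.323, 0], [-0.043, 0.323, 0], [-0.043, 0.323, 0], [-0.043, 0.323, 0], [-0.043, 0.323, -0.295], [-0.043, 0.323, -0.295], [-0.043, 0.323, -0.295], [-0.043, 0.323, -0.295]], "dr": [[0, 0, 0], [0, 0, 0], [0, 0, 0], [0, 0, 0], [0, 0, 0], [0, 0, 0], [0, 0, 0], [0, 0, 0]], "jaw": [0.3, 0.3, 0.3, 0.3, 0.3, 0.3, 0.3, 0.3]}}

```text
time: 10.02
tool_pos: [0.4817, 0.3241, 0.0339]
tool_rot: [-3.134, -0.01, 2.999]
contact_force: [-1.5, -1.1, -1.6]
opening: 0.0462
grip_force: 24.9
```

{"api": "apply_moves", "payload": {"delta_pos": [[0, 0, 0], [0, 0, 0], [0, 0, 0], [0, 0, 0.1], [0, 0, 0.25], [0.2, -0.5, 0.25], [0.2, -0.5, 0.25], [0.2, -0.5, 0.25]], "dr": [[0, 0, 0], [0, 0, 0], [0, 0, 0], [0, 0, 0], [0, 0, 0], [0, 0, -0.43], [0, 0, -0.43], [0, 0, -0.43]], "jaw": [0.62, 0.62, 0.62, 0.62, 0.62, 0.7, 0.7, 0.7]}}

```text
time: 10.68
tool_pos: [0.5336, 0.2109, 0.1366]
tool_rot: [3.138, 0.006, 2.781]
contact_force: [0.9, 0.4, -0.1]
opening: 0.0641
grip_force: 0.0
```

```bash
python3 -c "
from h import *
plan(.5686,.1156,.07,2.787);show();wfind(.02)"
```

```text
at [0.5336 0.2109 0.1366] yaw 2.781 t 10.68 open 0.0641 grip 0.0 -> shares [ 0.0876 -0.2382 -0.1665] dz 0.012 rows 2.9
green xyz mm [691.2 -80.2  12.3] yaw -0.64 err 0.24 area 141.5 px [343. 147.]
amber xyz mm [684.7  60.5  13.7] yaw -0.642 err 0.08 area 164.5 px [284. 150.]
blue xyz mm [425.5 132.9  12.7] yaw -0.002 err 0.11 area 477.0 px [253. 261.]
blue xyz mm [435.2  -3.2  11.8] yaw 0.002 err 0.18 area 461.5 px [311. 256.]
W green px [468.  58.] xy mm [480.7 351.2] size mm [150.6 126.1] yaw 1.417
W amber px [333. 330.] xy mm [672.6 171.8] size mm [36.3 34.9] yaw -0.332
W amber px [187. 299.] xy mm [591.1  53.7] size mm [62.8 19.2] yaw -0.533
W blue px [ 42. 166.] xy mm [436.7  -0.6] size mm [137.2  38. ] yaw 0.005
W blue px [179.  94.] xy mm [426.5 133.8] size mm [140.1  28.6] yaw 0.036
```

```bash
python3 -c "
from h import *
wfind(.072)
im=eyes.read_camera('side');print([(np.round(b[0][0]).tolist(),b[2]) for b in blobs(im,'green')])
im=eyes.read_camera('top');print([(np.round(b[0][0]).tolist(),b[2]) for b in blobs(im,'green')])"
```

```text
W green px [464.  62.] xy mm [477.  328.3] size mm [123.2 104.4] yaw 1.401
W amber px [331. 330.] xy mm [630.3 184.7] size mm [29.3 28.2] yaw -0.333
W amber px [187. 299.] xy mm [565.1  90.6] size mm [50.8 15.6] yaw -0.537
W blue px [ 40. 169.] xy mm [441.7  44.2] size mm [110.5  30.9] yaw 0.006
W blue px [177.  97.] xy mm [433.1 153.1] size mm [113.3  23.2] yaw 0.035
[([268.0, 187.0], 157.0)]
[([423.0, 165.0], 155.5), ([343.0, 147.0], 120.0)]
```

{"api": "apply_moves", "payload": {"delta_pos": [[0.088, -0.238, 0], [0.088, -0.238, 0], [0.088, -0.238, 0], [0.088, -0.238, 0], [0.088, -0.238, 0], [0.088, -0.238, -0.08], [0.088, -0.238, -0.168], [0.088, -0.238, -0.168]], "dr": [[0, 0, 0], [0, 0, 0], [0, 0, 0], [0, 0, 0], [0, 0, 0], [0, 0, 0], [0, 0, 0], [0, 0, 0]], "jaw": [0.72, 0.72, 0.72, 0.72, 0.72, 0.72, 0.72, 0.72]}}

```text
time: 11.65
tool_pos: [0.5656, 0.1183, 0.0617]
tool_rot: [-3.141, -0.003, 2.786]
contact_force: [-0.7, -0.4, 1.3]
opening: 0.0656
grip_force: 0.0
```

{"api": "apply_moves", "payload": {"delta_pos": [[0, 0, 0], [0, 0, 0], [0, 0, 0], [0, 0, 0], [0, 0, 0], [0, 0, 0], [0, 0, 0.05], [0, 0, 0.1]], "dr": [[0, 0, 0], [0, 0, 0], [0, 0, 0], [0, 0, 0], [0, 0, 0], [0, 0, 0], [0, 0, 0], [0, 0, 0]], "jaw": [0.3, 0.3, 0.3, 0.3, 0.3, 0.3, 0.3, 0.3]}}

```text
time: 12.32
tool_pos: [0.5662, 0.116, 0.1049]
tool_rot: [-3.14, -0.003, 2.784]
contact_force: [0.3, -0.6, -0.6]
opening: 0.0458
grip_force: 2.5
```

```bash
python3 -c "
from h import *
plan(.479,-.351,.14,2.95)"
```

```text
at [0.5662 0.116  0.1049] yaw 2.784 t 12.32 open 0.0458 grip 2.5 -> shares [-0.2181 -1.1674  0.0878] dz 0.333 rows 11.4
```

{"api": "apply_moves", "payload": {"delta_pos": [[0, 0, 0], [0, 0, 0], [0, 0, 0], [0, 0, 0]], "dr": [[0, 0, 0], [0, 0, 0], [0, 0, 0], [0, 0, 0]], "jaw": [0.3, 0.3, 0.3, 0.3], "force": 30}}

```text
time: 12.65
tool_pos: [0.5664, 0.116, 0.1041]
tool_rot: [-3.141, -0.002, 2.784]
contact_force: [1.0, 0.3, -0.4]
opening: 0.0455
grip_force: 30.0
```

```bash
python3 -c "
from h import *
plan(.479,-.351,.14,2.95);show()
T=wpose();print(np.linalg.inv(T)@[.5662,.116,.108,1])
"
```

```text
at [0.5664 0.116  0.1041] yaw 2.784 t 12.65 open 0.0455 grip 30.0 -> shares [-0.2186 -1.1676  0.0897] dz 0.333 rows 11.4
green xyz mm [690.8 -79.8  12.7] yaw -0.621 err 0.16 area 122.0 px [343. 147.]
amber xyz mm [685.   60.5  12.2] yaw -0.653 err 0.05 area 164.5 px [284. 150.]
amber xyz mm [799.2 362.9   9.2] yaw -1.314 err 1.98 area 128.5 px [160. 103.]
blue xyz mm [435.1  -3.3  11.9] yaw 0.0 err 0.23 area 460.5 px [311. 256.]
[5.58574477e-04 2.81513126e-02 1.71005543e-01 1.00000000e+00]
```

Grip recovered, still holding 46 mm. On to the orange bin.

{"api": "apply_moves", "payload": {"delta_pos": [[-0.05, -0.1, 0.1], [-0.2, -1, 0.13], [-0.2, -1, 0.13], [-0.2, -1, 0.13], [-0.2, -1, 0.13], [-0.2, -1, 0.13], [-0.2, -1, 0.13], [-0.2, -1, 0.13]], "dr": [[0, 0, 0.1], [0, 0, 0.33], [0, 0, 0.33], [0, 0, 0.33], [0, 0, 0.33], [0, 0, 0.33], [0, 0, 0.33], [0, 0, 0.33]], "jaw": [0.3, 0.3, 0.3, 0.3, 0.3, 0.3, 0.3, 0.3]}}

```text
time: 13.42
tool_pos: [0.5017, -0.1985, 0.1513]
tool_rot: [3.141, -0.001, 2.949]
contact_force: [0.6, -0.7, -1.3]
opening: 0.0458
grip_force: 30.0
```

```bash
python3 -c "
from h import *
plan(.479,-.351,.04,2.95)"
```

```text
at [ 0.5017 -0.1985  0.1513] yaw 2.949 t 13.42 open 0.0458 grip 30.0 -> shares [-0.0568 -0.3811 -0.2783] dz 0.002 rows 4.6
```

Next stub: green at (0.648,-0.270), yaw 2.39.

{"api": "apply_moves", "payload": {"delta_pos": [[-0.057, -0.381, 0], [-0.057, -0.381, 0], [-0.057, -0.381, 0], [-0.057, -0.381, 0], [-0.057, -0.381, -0.1], [-0.057, -0.381, -0.275], [-0.057, -0.381, -0.275], [-0.057, -0.381, -0.275]], "dr": [[0, 0, 0], [0, 0, 0], [0, 0, 0], [0, 0, 0], [0, 0, 0], [0, 0, 0], [0, 0, 0], [0, 0, 0]], "jaw": [0.3, 0.3, 0.3, 0.3, 0.3, 0.3, 0.3, 0.3]}}

```text
time: 14.08
tool_pos: [0.4761, -0.3462, 0.0349]
tool_rot: [3.134, -0.011, 2.948]
contact_force: [-0.9, 0.9, -1.3]
opening: 0.046
grip_force: 30.0
```

{"api": "apply_moves", "payload": {"delta_pos": [[0, 0, 0], [0, 0, 0], [0, 0, 0], [0, 0, 0.1], [0, 0, 0.25], [0.2, 0.1, 0.25], [0.2, 0.1, 0.25], [0.2, 0.1, 0.25]], "dr": [[0, 0, 0], [0, 0, 0], [0, 0, 0], [0, 0, 0], [0, 0, 0], [0, 0, -0.75], [0, 0, -0.75], [0, 0, -0.75]], "jaw": [0.62, 0.62, 0.62, 0.62, 0.62, 0.6, 0.6, 0.6]}}

```text
time: 14.75
tool_pos: [0.5656, -0.3075, 0.1473]
tool_rot: [3.14, 0.011, 2.575]
contact_force: [-1.5, 0.6, -0.0]
opening: 0.0555
grip_force: 0.0
```

```bash
python3 -c "
from h import *
plan(.6476,-.270,.006,2.392);show();wfind(.012)"
```

```text
at [ 0.5656 -0.3075  0.1473] yaw 2.575 t 14.75 open 0.0555 grip 0.0 -> shares [ 0.2051  0.0937 -0.3533] dz -0.365 rows 4.0
green xyz mm [ 647.9 -271.3   10.7] yaw -0.779 err 0.21 area 157.5 px [423. 165.]
green xyz mm [691.  -79.9  12.7] yaw -0.61 err 0.18 area 121.0 px [343. 147.]
amber xyz mm [684.4  60.5  13.1] yaw -0.638 err 0.2 area 162.5 px [284. 150.]
amber xyz mm [798.7 362.1  12.4] yaw -1.317 err 1.66 area 127.5 px [159. 103.]
blue xyz mm [425.9 132.9  12.8] yaw 0.003 err 0.1 area 475.5 px [253. 260.]
blue xyz mm [435.1  -3.2  11.9] yaw 0.0 err 0.21 area 458.5 px [311. 256.]
W green px [400. 231.] xy mm [ 640.9 -264.7] size mm [31.8 28.7] yaw -0.703
W green px [610. 175.] xy mm [693.6 -79.8] size mm [50.8 42.3] yaw -0.549
W amber px [484. 345.] xy mm [ 803.2 -249.8] size mm [113.9  13. ] yaw 1.009
W amber px [204. 299.] xy mm [ 601.4 -466.7] size mm [66.7 17.5] yaw -0.739
W amber px [366.  56.] xy mm [ 491.5 -216.6] size mm [56.3 54.3] yaw -0.488
W amber px [167.  89.] xy mm [ 431.8 -373.5] size mm [172.5 161.4] yaw -0.177
```

{"api": "apply_moves", "payload": {"delta_pos": [[0.205, 0.094, 0], [0.205, 0.094, 0], [0.205, 0.094, 0], [0.205, 0.094, -0.1], [0.205, 0.094, -0.2], [0.205, 0.094, -0.353], [0.205, 0.094, -0.353], [0.205, 0.094, -0.353]], "dr": [[0, 0, -0.37], [0, 0, -0.37], [0, 0, -0.37], [0, 0, -0.37], [0, 0, -0.37], [0, 0, -0.37], [0, 0, -0.37], [0, 0, -0.37]], "jaw": [0.5, 0.5, 0.5, 0.5, 0.5, 0.5, 0.5, 0.5]}}

```text
time: 15.57
tool_pos: [0.6399, -0.2722, 0.0011]
tool_rot: [-3.141, -0.002, 2.396]
contact_force: [1.0, -0.3, 1.0]
opening: 0.0458
grip_force: 0.0
```

{"api": "apply_moves", "payload": {"delta_pos": [[0, 0, 0], [0, 0, 0], [0, 0, 0], [0, 0, 0], [0, 0, 0], [0, 0, 0], [0, 0, 0], [0, 0, 0.1]], "dr": [[0, 0, 0], [0, 0, 0], [0, 0, 0], [0, 0, 0], [0, 0, 0], [0, 0, 0], [0, 0, 0], [0, 0, 0]], "jaw": [0.1, 0.1, 0.1, 0.1, 0.1, 0.1, 0.1, 0.1]}}

```text
time: 16.23
tool_pos: [0.637, -0.2691, 0.032]
tool_rot: [-3.138, -0.016, 2.393]
contact_force: [-0.4, 1.4, -1.6]
opening: 0.024
grip_force: 30.0
```

{"api": "apply_moves", "payload": {"delta_pos": [[0, 0, 0.1], [0, 0, 0.2], [-0.23, 0.8, 0.28], [-0.23, 0.8, 0.28], [-0.23, 0.8, 0.28], [-0.23, 0.8, 0.28], [-0.23, 0.8, 0.28], [-0.23, 0.8, 0.28]], "dr": [[0, 0, 0], [0, 0, 0], [0, 0, 0.6], [0, 0, 0.6], [0, 0, 0.6], [0, 0, 0.6], [0, 0, 0.6], [0, 0, 0.6]], "jaw": [0.1, 0.1, 0.1, 0.1, 0.1, 0.1, 0.1, 0.1]}}

```text
time: 16.9
tool_pos: [0.572, -0.0305, 0.1444]
tool_rot: [3.141, -0.001, 2.693]
contact_force: [0.4, 0.3, -0.6]
opening: 0.0237
grip_force: 30.0
```

```bash
python3 -c "
from h import *
plan(.415,.329,.14,3.1)"
```

```text
at [ 0.572  -0.0305  0.1444] yaw 2.693 t 16.9 open 0.0237 grip 30.0 -> shares [-0.3926  0.8987 -0.0109] dz 0.814 rows 9.4
```

{"api": "apply_moves", "payload": {"delta_pos": [[-0.385, 0.899, 0], [-0.385, 0.899, 0], [-0.385, 0.899, 0], [-0.385, 0.899, 0], [-0.385, 0.899, 0], [-0.385, 0.899, 0], [-0.385, 0.899, 0], [-0.385, 0.899, 0]], "dr": [[0, 0, 0.8], [0, 0, 0.8], [0, 0, 0.8], [0, 0, 0.8], [0, 0, 0.8], [0, 0, 0.8], [0, 0, 0.8], [0, 0, 0.8]], "jaw": [0.1, 0.1, 0.1, 0.1, 0.1, 0.1, 0.1, 0.1]}}

```text
time: 17.57
tool_pos: [0.4405, 0.2758, 0.1443]
tool_rot: [3.141, -0.0, 3.093]
contact_force: [0.7, 0.7, -0.3]
opening: 0.0234
grip_force: 30.0
```

```bash
python3 -c "
from h import *
plan(.415,.329,.04,3.1);show();wfind(.017)"
```

```text
at [0.4405 0.2758 0.1443] yaw 3.093 t 17.57 open 0.0234 grip 30.0 -> shares [-0.0639  0.133  -0.2608] dz 0.013 rows 2.9
green xyz mm [691.1 -80.3  12.3] yaw -0.618 err 0.18 area 142.5 px [343. 147.]
amber xyz mm [684.4  60.6  13.2] yaw -0.636 err 0.2 area 164.5 px [284. 150.]
W green px [316. 318.] xy mm [571.3 272.4] size mm [48.2  9.4] yaw 1.528
W green px [386. 196.] xy mm [452.9 340.6] size mm [162.4 160.2] yaw 0.101
W blue px [  3. 189.] xy mm [428.4  -0.7] size mm [115.8  39. ] yaw 0.005
W blue px [151. 179.] xy mm [427.  132.7] size mm [141.8  32.4] yaw 0.028
```

{"api": "apply_moves", "payload": {"delta_pos": [[-0.06, 0.133, 0], [-0.06, 0.133, 0], [-0.06, 0.133, -0.02], [-0.06, 0.133, -0.1], [-0.06, 0.133, -0.26], [-0.06, 0.133, -0.26], [-0.06, 0.133, -0.26], [-0.06, 0.133, -0.26]], "dr": [[0, 0, 0], [0, 0, 0], [0, 0, 0], [0, 0, 0], [0, 0, 0], [0, 0, 0], [0, 0, 0], [0, 0, 0]], "jaw": [0.1, 0.1, 0.1, 0.1, 0.1, 0.1, 0.1, 0.1]}}

```text
time: 18.38
tool_pos: [0.418, 0.3256, 0.0395]
tool_rot: [-3.14, -0.002, 3.092]
contact_force: [-0.3, 0.1, 0.3]
opening: 0.0239
grip_force: 30.0
```

{"api": "apply_moves", "payload": {"delta_pos": [[0, 0, 0], [0, 0, 0], [0, 0, 0], [0, 0, 0.1], [0, 0, 0.25], [0.4, -0.4, 0.27], [0.4, -0.4, 0.27], [0.4, -0.4, 0.27]], "dr": [[0, 0, 0], [0, 0, 0], [0, 0, 0], [0, 0, 0], [0, 0, 0], [0, 0, -0.7], [0, 0, -0.7], [0, 0, -0.7]], "jaw": [0.5, 0.5, 0.5, 0.5, 0.5, 0.5, 0.5, 0.5]}}

```text
time: 19.05
tool_pos: [0.5071, 0.2391, 0.1394]
tool_rot: [3.139, 0.004, 2.739]
contact_force: [0.6, -0.1, -0.7]
opening: 0.0461
grip_force: 0.0
```

```bash
python3 -c "
from h import *
plan(.6845,.0606,.14,2.505);show();wfind(.017)"
```

```text
at [0.5071 0.2391 0.1394] yaw 2.739 t 19.05 open 0.0461 grip 0.0 -> shares [ 0.4435 -0.4463  0.0016] dz -0.469 rows 6.0
green xyz mm [691.1 -80.2  12.3] yaw -0.626 err 0.18 area 140.5 px [343. 147.]
amber xyz mm [684.3  60.6  13.2] yaw -0.635 err 0.19 area 163.5 px [284. 150.]
amber xyz mm [797.  363.5  14.9] yaw -1.309 err 1.95 area 119.0 px [159. 103.]
blue xyz mm [426.3 133.1  12.8] yaw 0.008 err 0.27 area 475.5 px [252. 260.]
W green px [420.  64.] xy mm [454.7 349.2] size mm [167.  144.8] yaw 0.158
W amber px [222. 299.] xy mm [575.3 108. ] size mm [63.9 15.5] yaw -0.576
W blue px [ 38. 216.] xy mm [437.8  -2.5] size mm [136.1  40.6] yaw 0.007
W blue px [161. 145.] xy mm [426.9 131.2] size mm [141.7  31.1] yaw 0.008
```

{"api": "apply_moves", "payload": {"delta_pos": [[0.443, -0.446, 0], [0.443, -0.446, 0], [0.443, -0.446, 0], [0.443, -0.446, 0], [0.443, -0.446, 0], [0.443, -0.446, 0], [0.443, -0.446, 0], [0.443, -0.446, -0.1]], "dr": [[0, 0, -0.47], [0, 0, -0.47], [0, 0, -0.47], [0, 0, -0.47], [0, 0, -0.47], [0, 0, -0.47], [0, 0, -0.47], [0, 0, -0.47]], "jaw": [0.5, 0.5, 0.5, 0.5, 0.5, 0.5, 0.5, 0.5]}}

```text
time: 19.87
tool_pos: [0.6889, 0.0597, 0.1045]
tool_rot: [3.132, 0.013, 2.507]
contact_force: [1.7, -0.1, 0.5]
opening: 0.0459
grip_force: 0.0
```

```bash
python3 -c "
from h import *
plan(.6845,.0606,.008,2.505)"
```

```text
at [0.6889 0.0597 0.1045] yaw 2.507 t 19.87 open 0.0459 grip 0.0 -> shares [-0.0111  0.0023 -0.2411] dz -0.004 rows 2.3
```

{"api": "apply_moves", "payload": {"delta_pos": [[0, 0, -0.1], [0, 0, -0.18], [0, 0, -0.23], [0, 0, -0.23], [0, 0, -0.23]], "dr": [[0, 0, 0], [0, 0, 0], [0, 0, 0], [0, 0, 0], [0, 0, 0]], "jaw": [0.5, 0.5, 0.5, 0.5, 0.5]}}

```text
time: 20.28
tool_pos: [0.6823, 0.0624, 0.0043]
tool_rot: [-3.141, -0.001, 2.51]
contact_force: [-0.0, 0.8, -0.7]
opening: 0.0462
grip_force: 0.0
```

{"api": "apply_moves", "payload": {"delta_pos": [[0, 0, 0], [0, 0, 0], [0, 0, 0], [0, 0, 0], [0, 0, 0], [0, 0, 0], [0, 0, 0], [0, 0, 0.1]], "dr": [[0, 0, 0], [0, 0, 0], [0, 0, 0], [0, 0, 0], [0, 0, 0], [0, 0, 0], [0, 0, 0], [0, 0, 0]], "jaw": [0.1, 0.1, 0.1, 0.1, 0.1, 0.1, 0.1, 0.1]}}

```text
time: 20.95
tool_pos: [0.6776, 0.061, 0.0364]
tool_rot: [-3.133, -0.013, 2.508]
contact_force: [-1.3, -0.5, -2.0]
opening: 0.0241
grip_force: 29.6
```

{"api": "apply_moves", "payload": {"delta_pos": [[0, 0, 0.1], [0, 0, 0.2], [-0.4, -0.675, 0.28], [-0.4, -0.675, 0.28], [-0.4, -0.675, 0.28], [-0.4, -0.675, 0.28], [-0.4, -0.675, 0.28], [-0.4, -0.675, 0.28]], "dr": [[0, 0, 0], [0, 0, 0], [0, 0, 0.8], [0, 0, 0.8], [0, 0, 0.8], [0, 0, 0.8], [0, 0, 0.8], [0, 0, 0.8]], "jaw": [0.1, 0.1, 0.1, 0.1, 0.1, 0.1, 0.1, 0.1]}}

```text
time: 21.62
tool_pos: [0.5551, -0.1538, 0.1498]
tool_rot: [-3.141, -0.0, 2.908]
contact_force: [0.8, -0.6, -1.4]
opening: 0.0243
grip_force: 29.6
```

```bash
python3 -c "
from h import *
plan(.443,-.345,.14,2.95)"
```

```text
at [ 0.5551 -0.1538  0.1498] yaw 2.908 t 21.62 open 0.0243 grip 29.6 -> shares [-0.2803 -0.478  -0.0246] dz 0.083 rows 5.3
```

{"api": "apply_moves", "payload": {"delta_pos": [[-0.28, -0.478, 0], [-0.28, -0.478, 0], [-0.28, -0.478, 0], [-0.28, -0.478, 0], [-0.28, -0.478, 0], [-0.28, -0.478, -0.1], [-0.28, -0.478, -0.22], [-0.28, -0.478, -0.24]], "dr": [[0, 0, 0.08], [0, 0, 0.08], [0, 0, 0.08], [0, 0, 0.08], [0, 0, 0.08], [0, 0, 0.08], [0, 0, 0.08], [0, 0, 0.08]], "jaw": [0.1, 0.1, 0.1, 0.1, 0.1, 0.1, 0.1, 0.1]}}

```text
time: 22.28
tool_pos: [0.4412, -0.3429, 0.0489]
tool_rot: [3.138, -0.006, 2.945]
contact_force: [-0.3, 1.4, -1.4]
opening: 0.0237
grip_force: 29.6
```

{"api": "apply_moves", "payload": {"delta_pos": [[0, 0, 0], [0, 0, 0], [0, 0, 0], [0, 0, 0], [0, 0, 0.1], [0, 0, 0.25], [0.3, 0.3, 0.25], [0.3, 0.3, 0.25]], "dr": [[0, 0, 0], [0, 0, 0], [0, 0, 0], [0, 0, 0], [0, 0, 0], [0, 0, 0], [0, 0, -0.5], [0, 0, -0.5]], "jaw": [0.5, 0.5, 0.5, 0.5, 0.5, 0.5, 0.5, 0.5]}}

```text
time: 22.95
tool_pos: [0.5005, -0.2914, 0.1488]
tool_rot: [-3.139, 0.009, 2.709]
contact_force: [0.7, -0.5, -1.4]
opening: 0.0457
grip_force: 0.0
```

```bash
python3 -c "
from h import *
plan(.691,-.080,.14,2.517);show();wfind(.017)"
```

```text
at [ 0.5005 -0.2914  0.1488] yaw 2.709 t 22.95 open 0.0457 grip 0.0 -> shares [ 0.4762  0.5284 -0.022 ] dz -0.383 rows 6.8
green xyz mm [690.9 -79.9  12.5] yaw -0.613 err 0.18 area 139.5 px [343. 147.]
amber xyz mm [798.  362.7  14.4] yaw -1.316 err 1.84 area 104.0 px [159. 103.]
blue xyz mm [425.6 132.9  12.8] yaw -0.0 err 0.06 area 476.0 px [253. 261.]
blue xyz mm [435.1  -3.2  11.9] yaw 0.0 err 0.21 area 461.5 px [311. 256.]
W amber px [222. 299.] xy mm [ 568.9 -420.8] size mm [65.6 15.5] yaw -0.564
W amber px [384. 145.] xy mm [ 492.2 -217.6] size mm [54.4 53.5] yaw 0.112
W amber px [201. 160.] xy mm [ 444.9 -372.8] size mm [175.2 158.3] yaw -0.167
W blue px [620.  28.] xy mm [483.  -16.3] size mm [42.  29.2] yaw -0.146
```

{"api": "apply_moves", "payload": {"delta_pos": [[0.474, 0.528, -0.02], [0.474, 0.528, -0.02], [0.474, 0.528, -0.02], [0.474, 0.528, -0.02], [0.474, 0.528, -0.02], [0.474, 0.528, -0.02], [0.474, 0.528, -0.02], [0.474, 0.528, -0.1]], "dr": [[0, 0, -0.37], [0, 0, -0.37], [0, 0, -0.37], [0, 0, -0.37], [0, 0, -0.37], [0, 0, -0.37], [0, 0, -0.37], [0, 0, -0.37]], "jaw": [0.5, 0.5, 0.5, 0.5, 0.5, 0.5, 0.5, 0.5]}}

```text
time: 23.77
tool_pos: [0.6958, -0.0739, 0.1106]
tool_rot: [3.134, 0.014, 2.539]
contact_force: [0.4, 0.5, 0.8]
opening: 0.0461
grip_force: 0.0
```

```bash
python3 -c "
from h import *
plan(.691,-.080,.008,2.517);wfind(.012)"
```

```text
at [ 0.6958 -0.0739  0.1106] yaw 2.539 t 23.77 open 0.0461 grip 0.0 -> shares [-0.0119 -0.0152 -0.2566] dz -0.045 rows 2.5
W green px [305. 199.] xy mm [692.7 -82.4] size mm [51.8 24. ] yaw -0.525
W amber px [586. 263.] xy mm [878.8  83.9] size mm [90.9 51.1] yaw -1.568
W amber px [16. 88.] xy mm [ 503.4 -207. ] size mm [50.2 21.8] yaw -0.88
```

{"api": "apply_moves", "payload": {"delta_pos": [[0, -0.006, -0.1], [0, -0.006, -0.2], [0, -0.006, -0.248], [0, -0.006, -0.248], [0, -0.006, -0.248]], "dr": [[0, 0, 0], [0, 0, 0], [0, 0, 0], [0, 0, 0], [0, 0, 0]], "jaw": [0.5, 0.5, 0.5, 0.5, 0.5]}}

```text
time: 24.23
tool_pos: [0.6874, -0.0823, 0.0044]
tool_rot: [-3.141, -0.001, 2.532]
contact_force: [-0.1, -0.1, 0.0]
opening: 0.0459
grip_force: 0.0
```

{"api": "apply_moves", "payload": {"delta_pos": [[0, 0, 0], [0, 0, 0], [0, 0, 0], [0, 0, 0], [0, 0, 0], [0, 0, 0], [0, 0, 0], [0, 0, 0.1]], "dr": [[0, 0, 0], [0, 0, 0], [0, 0, 0], [0, 0, 0], [0, 0, 0], [0, 0, 0], [0, 0, 0], [0, 0, 0]], "jaw": [0.1, 0.1, 0.1, 0.1, 0.1, 0.1, 0.1, 0.1]}}

```text
time: 24.9
tool_pos: [0.6831, -0.0796, 0.0363]
tool_rot: [-3.136, -0.015, 2.532]
contact_force: [-1.2, -0.1, -2.6]
opening: 0.0237
grip_force: 29.8
```

{"api": "apply_moves", "payload": {"delta_pos": [[0, 0, 0.1], [0, 0, 0.2], [-0.5, 0.84, 0.28], [-0.5, 0.84, 0.28], [-0.5, 0.84, 0.28], [-0.5, 0.84, 0.28], [-0.5, 0.84, 0.28], [-0.5, 0.84, 0.28]], "dr": [[0, 0, 0], [0, 0, 0], [0, 0, 0.7], [0, 0, 0.7], [0, 0, 0.7], [0, 0, 0.7], [0, 0, 0.7], [0, 0, 0.7]], "jaw": [0.1, 0.1, 0.1, 0.1, 0.1, 0.1, 0.1, 0.1]}}

```text
time: 25.57
tool_pos: [0.5593, 0.1349, 0.1448]
tool_rot: [3.142, -0.001, 2.882]
contact_force: [0.4, 0.6, -0.9]
opening: 0.0237
grip_force: 29.8
```

```bash
python3 -c "
from h import *
plan(.445,.329,.14,3.0);wfind(.017)"
```

```text
at [0.5593 0.1349 0.1448] yaw 2.882 t 25.57 open 0.0237 grip 29.8 -> shares [-0.2857  0.4852 -0.012 ] dz 0.236 rows 5.4
W green px [316. 249.] xy mm [615.3 118.5] size mm [68.1 46.7] yaw -0.238
W green px [540.  56.] xy mm [499.7 335.5] size mm [150.5  85.9] yaw 1.311
W blue px [276.  59.] xy mm [448.2 131.1] size mm [97.1 24. ] yaw 0.021
W blue px [114.  83.] xy mm [434.3  -2.3] size mm [142.2  32.6] yaw 0.042
```

{"api": "apply_moves", "payload": {"delta_pos": [[-0.28, 0.485, 0], [-0.28, 0.485, 0], [-0.28, 0.485, 0], [-0.28, 0.485, 0], [-0.28, 0.485, 0], [-0.28, 0.485, -0.1], [-0.28, 0.485, -0.22], [-0.28, 0.485, -0.23]], "dr": [[0, 0, 0.23], [0, 0, 0.23], [0, 0, 0.23], [0, 0, 0.23], [0, 0, 0.23], [0, 0, 0.23], [0, 0, 0.23], [0, 0, 0.23]], "jaw": [0.1, 0.1, 0.1, 0.1, 0.1, 0.1, 0.1, 0.1]}}

```text
time: 26.28
tool_pos: [0.4449, 0.3271, 0.0477]
tool_rot: [-3.137, -0.007, 3.0]
contact_force: [-1.0, -1.2, -1.8]
opening: 0.024
grip_force: 29.8
```

{"api": "apply_moves", "payload": {"delta_pos": [[0, 0, 0], [0, 0, 0], [0, 0, 0], [0, 0, 0], [0, 0, 0.1], [0, 0, 0.25], [0, -0.3, 0.3], [0, -0.3, 0.3]], "dr": [[0, 0, 0], [0, 0, 0], [0, 0, 0], [0, 0, 0], [0, 0, 0], [0, 0, 0], [0, 0, 0.28], [0, 0, 0.28]], "jaw": [0.5, 0.5, 0.5, 0.5, 0.5, 0.5, 0.5, 0.5]}}

```text
time: 26.95
tool_pos: [0.4505, 0.2504, 0.1633]
tool_rot: [3.139, 0.007, -3.137]
contact_force: [0.5, -1.0, -0.1]
opening: 0.0459
grip_force: 0.0
```

Run:
```python
from h import *
plan(.426,.133,.14,3.14);show();wfind(.012)
t=eyes.read_camera("top");w=eyes.read_camera("wrist")
cv2.imwrite("pics/b1.png",cv2.resize(np.hstack([t[130:310,380:520],w[0:360:2,::2]])[:,:,::-1],None,fx=1.7,fy=1.7))
```

```text
at [0.4505 0.2504 0.1633] yaw -3.137 t 26.95 open 0.0459 grip 0.0 -> shares [-0.0613 -0.2934 -0.0581] dz -0.012 rows 2.9
amber xyz mm [797.8 362.8  14.1] yaw -1.313 err 1.78 area 93.5 px [159. 103.]
W green px [430. 188.] xy mm [464.  356.2] size mm [181.1 158.3] yaw 0.17
W amber px [220. 298.] xy mm [578.2 140.3] size mm [70.9 13. ] yaw -0.248
W blue px [ 50. 165.] xy mm [436.4  -6.5] size mm [146.4  39.8] yaw 0.024
W blue px [194. 156.] xy mm [428.5 130.9] size mm [145.   29.8] yaw 0.032
```

View pics/b1.png

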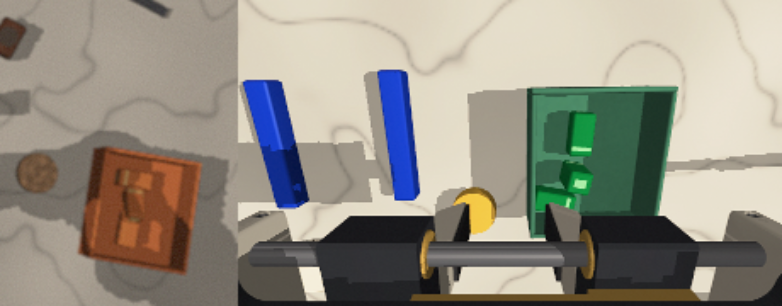

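{"api": "apply_moves", "payload": {"delta_pos": [[-0.061, -0.294, 0], [-0.061, -0.294, 0], [-0.061, -0.294, 0], [-0.061, -0.294, 0], [-0.061, -0.294, -0.15], [-0.061, -0.294, -0.15], [-0.061, -0.294, -0.15], [-0.061, -0.294, -0.15]], "dr": [[0, 0, 0], [0, 0, 0], [0, 0, 0], [0, 0, 0], [0, 0, 0], [0, 0, 0], [0, 0, 0], [0, 0, 0]], "jaw": [0.5, 0.5, 0.5, 0.5, 0.5, 0.5, 0.5, 0.5], "force": 45}}

```text
time: 27.87
tool_pos: [0.4243, 0.1327, 0.099]
tool_rot: [3.142, -0.002, 3.138]
contact_force: [-0.0, -0.3, -0.3]
opening: 0.0461
grip_force: 0.0
```

```bash
python3 -c "
from h import *
plan(.4258,.1329,.008,3.1416);wfind(.012)"
```

```text
at [0.4243 0.1327 0.099 ] yaw 3.138 t 27.87 open 0.0461 grip 0.0 -> shares [ 0.0036  0.0004 -0.2276] dz 0.007 rows 2.2
W green px [545. 332.] xy mm [542.9 332.2] size mm [41.8 21. ] yaw 0.005
W green px [560. 210.] xy mm [433.6 323.3] size mm [123.4 115.1] yaw 0.267
W amber px [220. 299.] xy mm [508.6  49.6] size mm [55.7 10.2] yaw -0.216
W blue px [136. 191.] xy mm [416.2  -7.1] size mm [101.6  34.2] yaw 0.006
W blue px [315. 198.] xy mm [424.7 130.7] size mm [135.3  23. ] yaw 0.009
```

{"api": "apply_moves", "payload": {"delta_pos": [[0.003, 0, -0.1], [0.003, 0, -0.18], [0.003, 0, -0.227], [0.003, 0, -0.227], [0.003, 0, -0.227], [0.003, 0, -0.227]], "dr": [[0, 0, 0], [0, 0, 0], [0, 0, 0], [0, 0, 0], [0, 0, 0], [0, 0, 0]], "jaw": [0.5, 0.5, 0.5, 0.5, 0.5, 0.5]}}

```text
time: 28.42
tool_pos: [0.4273, 0.1325, 0.0103]
tool_rot: [3.141, 0.003, 3.138]
contact_force: [-0.1, 0.1, -0.5]
opening: 0.0459
grip_force: 0.0
```

{"api": "apply_moves", "payload": {"delta_pos": [[0, 0, 0], [0, 0, 0], [0, 0, 0], [0, 0, 0], [0, 0, 0], [0, 0, 0], [0, 0, 0], [0, 0, 0]], "dr": [[0, 0, 0], [0, 0, 0], [0, 0, 0], [0, 0, 0], [0, 0, 0], [0, 0, 0], [0, 0, 0], [0, 0, 0]], "jaw": [0.1, 0.1, 0.1, 0.1, 0.1, 0.1, 0.1, 0.1]}}

```text
time: 29.08
tool_pos: [0.4262, 0.1321, 0.0094]
tool_rot: [3.141, 0.001, 3.137]
contact_force: [-1.9, 1.0, 6.4]
opening: 0.0235
grip_force: 45.0
```

{"api": "apply_moves", "payload": {"delta_pos": [[0, 0, 0.05], [0, 0, 0.1], [0, 0, 0.2], [0, 0, 0.28], [0, 0, 0.28]], "dr": [[0, 0, 0], [0, 0, 0], [0, 0, 0], [0, 0, 0], [0, 0, 0]], "jaw": [0.1, 0.1, 0.1, 0.1, 0.1]}}

```text
time: 29.5
tool_pos: [0.429, 0.1325, 0.126]
tool_rot: [3.14, 0.01, 3.137]
contact_force: [1.7, -0.1, -1.9]
opening: 0.0237
grip_force: 45.0
```

```bash
python3 -c "
from h import *
plan(.566,.08,.12,-3.07);wfind(.124);show()"
```

```text
at [0.429  0.1325 0.126 ] yaw 3.137 t 29.5 open 0.0237 grip 45.0 -> shares [ 0.3425 -0.1312 -0.0149] dz 0.152 rows 3.5
W green px [526. 319.] xy mm [471.8 250.5] size mm [39.2  6.9] yaw 1.565
W green px [552. 204.] xy mm [406.2 252. ] size mm [86.8 82.6] yaw 0.278
W blue px [316. 329.] xy mm [478.1 131. ] size mm [24.9 20.6] yaw 1.565
W blue px [315. 200.] xy mm [403.8 131.1] size mm [86.9 24.9] yaw -0.028
W blue px [156. 193.] xy mm [399.2  50.7] size mm [80.3 19.2] yaw 0.03
amber xyz mm [798.5 362.8  12.9] yaw -1.31 err 1.95 area 97.0 px [159. 103.]
```

{"api": "apply_moves", "payload": {"delta_pos": [[0.345, -0.131, -0.015], [0.345, -0.131, -0.015], [0.345, -0.131, -0.015], [0.345, -0.131, -0.015], [0.345, -0.131, -0.015], [0.345, -0.131, -0.015], [0.345, -0.131, -0.015], [0.345, -0.131, -0.015]], "dr": [[0, 0, 0.14], [0, 0, 0.14], [0, 0, 0.14], [0, 0, 0.14], [0, 0, 0.14], [0, 0, 0.14], [0, 0, 0.14], [0, 0, 0.14]], "jaw": [0.1, 0.1, 0.1, 0.1, 0.1, 0.1, 0.1, 0.1]}}

```text
time: 30.32
tool_pos: [0.562, 0.0801, 0.1137]
tool_rot: [3.141, -0.003, -3.075]
contact_force: [0.2, 1.2, -1.6]
opening: 0.024
grip_force: 45.0
```

```bash
python3 -c "
from h import *
plan(.567,.08,.071,-3.07);wfind(.124);show()"
```

```text
at [0.562  0.0801 0.1137] yaw -3.075 t 30.32 open 0.024 grip 45.0 -> shares [ 0.0125 -0.0003 -0.1067] dz 0.011 rows 1.0
W green px [596.  92.] xy mm [476.8 193.9] size mm [78.6 34.2] yaw 0.337
W blue px [316. 329.] xy mm [601.   81.4] size mm [23.  18.7] yaw -1.505
W blue px [316. 200.] xy mm [532.9  76.6] size mm [80.2 23.2] yaw 0.089
W blue px [209.  61.] xy mm [473.8  28.2] size mm [47.9 16.4] yaw 0.006
amber xyz mm [797.7 363.7  13.1] yaw -1.312 err 1.78 area 137.0 px [159. 103.]
```

{"api": "apply_moves", "payload": {"delta_pos": [[0.011, 0, -0.04], [0.011, 0, -0.08], [0.011, 0, -0.1], [0.011, 0, -0.105], [0.011, 0, -0.108], [0.011, 0, -0.108], [0.011, 0, -0.108]], "dr": [[0, 0, 0], [0, 0, 0], [0, 0, 0], [0, 0, 0], [0, 0, 0], [0, 0, 0], [0, 0, 0]], "jaw": [0.1, 0.1, 0.1, 0.1, 0.1, 0.1, 0.1]}}

```text
time: 31.05
tool_pos: [0.5686, 0.0797, 0.0723]
tool_rot: [-3.142, 0.001, -3.076]
contact_force: [0.4, 0.4, -0.5]
opening: 0.0234
grip_force: 45.0
```

Run:
```python
from h import *
plan(.567,.08,.0694,-3.07);wfind(.084)
s=eyes.read_camera("side");w=eyes.read_camera("wrist")
cv2.imwrite("pics/c1.png",cv2.resize(np.hstack([s[130:330,220:420],w[0:400:2,::2]])[:,:,::-1],None,fx=1.5,fy=1.5))
```

```text
at [0.5686 0.0797 0.0723] yaw -3.076 t 31.05 open 0.0234 grip 45.0 -> shares [-0.004   0.0009 -0.0072] dz 0.012 rows 0.1
W green px [618. 101.] xy mm [485.5 202. ] size mm [65.5 17.2] yaw 0.34
W blue px [316. 329.] xy mm [606.6  80.8] size mm [22.8 18.7] yaw -1.505
W blue px [316. 200.] xy mm [539.   76.1] size mm [79.5 22.9] yaw 0.088
W blue px [189.  58.] xy mm [479.5  20. ] size mm [44.6 20.1] yaw 0.005
```

View pics/c1.png

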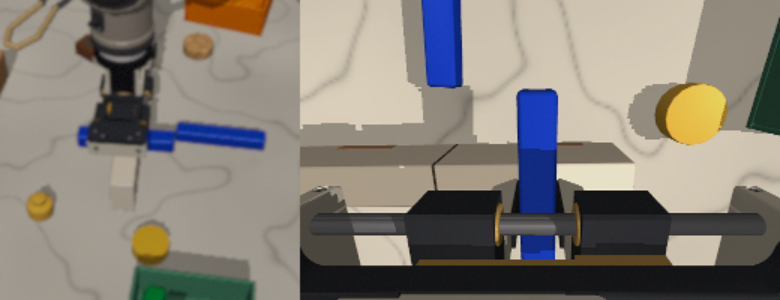

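{"api": "apply_moves", "payload": {"delta_pos": [[-0.005, 0, -0.004], [-0.005, 0, -0.006], [-0.005, 0, -0.006], [-0.005, 0, -0.006]], "dr": [[0, 0, 0], [0, 0, 0], [0, 0, 0], [0, 0, 0]], "jaw": [0.1, 0.1, 0.1, 0.1]}}

```text
time: 31.53
tool_pos: [0.5659, 0.0796, 0.0694]
tool_rot: [3.141, -0.0, -3.076]
contact_force: [-2.6, 0.0, 4.6]
opening: 0.0237
grip_force: 45.0
```

Contact (4.6 N up) at the expected height; release and rise.

{"api": "apply_moves", "payload": {"delta_pos": [[0, 0, 0], [0, 0, 0], [0, 0, 0], [0, 0, 0], [0, 0, 0], [0, 0, 0], [0, 0, 0.05], [0, 0, 0.1]], "dr": [[0, 0, 0], [0, 0, 0], [0, 0, 0], [0, 0, 0], [0, 0, 0], [0, 0, 0], [0, 0, 0], [0, 0, 0]], "jaw": [0.3, 0.4, 0.5, 0.5, 0.5, 0.5, 0.5, 0.5]}}

```text
time: 32.2
tool_pos: [0.5652, 0.0796, 0.1083]
tool_rot: [3.141, -0.003, -3.076]
contact_force: [0.3, 0.9, -0.1]
opening: 0.0465
grip_force: 0.0
```

{"api": "apply_moves", "payload": {"delta_pos": [[0, 0, 0.1], [0, 0, 0.13], [-0.33, -0.21, 0.13], [-0.33, -0.21, 0.13], [-0.33, -0.21, 0.13], [-0.33, -0.21, 0.13], [-0.33, -0.21, 0.13], [-0.33, -0.21, 0.13]], "dr": [[0, 0, 0], [0, 0, 0], [0, 0, -0.13], [0, 0, -0.13], [0, 0, -0.13], [0, 0, -0.13], [0, 0, -0.13], [0, 0, -0.13]], "jaw": [0.5, 0.5, 0.5, 0.5, 0.5, 0.5, 0.5, 0.5]}}

```text
time: 32.87
tool_pos: [0.4336, -0.005, 0.1616]
tool_rot: [-3.142, 0.001, 3.14]
contact_force: [0.8, 0.3, -0.4]
opening: 0.0458
grip_force: 0.0
```

```bash
python3 -c "
from h import *
plan(.4351,-.0032,.1,3.1416);wfind(.012);show()"
```

```text
at [ 0.4336 -0.005   0.1616] yaw 3.14 t 32.87 open 0.0458 grip 0.0 -> shares [ 0.0038  0.0046 -0.1539] dz 0.003 rows 1.5
W amber px [220. 298.] xy mm [ 558.5 -108.9] size mm [65.2 12.5] yaw -0.24
W amber px [101. 243.] xy mm [ 495.4 -224.1] size mm [54.8 54.2] yaw -0.912
W amber px [ 16. 146.] xy mm [ 397.5 -283.6] size mm [46.5 29.9] yaw -0.243
W blue px [318. 184.] xy mm [437.8  -4.4] size mm [144.4  23.4] yaw 0.012
amber xyz mm [798.3 362.6  14.1] yaw -1.314 err 1.9 area 87.5 px [159. 103.]
```

{"api": "apply_moves", "payload": {"delta_pos": [[0.004, 0.004, -0.1], [0.004, 0.004, -0.2], [0.004, 0.004, -0.3], [0.004, 0.004, -0.36], [0.004, 0.004, -0.383], [0.004, 0.004, -0.383], [0.004, 0.004, -0.383]], "dr": [[0, 0, 0], [0, 0, 0], [0, 0, 0], [0, 0, 0], [0, 0, 0], [0, 0, 0], [0, 0, 0]], "jaw": [0.5, 0.5, 0.5, 0.5, 0.5, 0.5, 0.5]}}

```text
time: 33.6
tool_pos: [0.4367, -0.0026, 0.0081]
tool_rot: [3.142, 0.0, -3.14]
contact_force: [0.4, -0.1, -0.1]
opening: 0.0462
grip_force: 0.0
```

{"api": "apply_moves", "payload": {"delta_pos": [[0, 0, 0], [0, 0, 0], [0, 0, 0], [0, 0, 0], [0, 0, 0], [0, 0, 0], [0, 0, 0], [0, 0, 0]], "dr": [[0, 0, 0], [0, 0, 0], [0, 0, 0], [0, 0, 0], [0, 0, 0], [0, 0, 0], [0, 0, 0], [0, 0, 0]], "jaw": [0.1, 0.1, 0.1, 0.1, 0.1, 0.1, 0.1, 0.1]}}

```text
time: 34.27
tool_pos: [0.4365, -0.0029, 0.0089]
tool_rot: [-3.141, 0.002, -3.141]
contact_force: [-0.5, 0.3, 7.6]
opening: 0.024
grip_force: 45.0
```

{"api": "apply_moves", "payload": {"delta_pos": [[0, 0, 0.05], [0, 0, 0.1], [0, 0, 0.2], [0, 0, 0.28], [0, 0, 0.28], [0, -0.14, 0.28], [0, -0.14, 0.28], [0, -0.14, 0.28]], "dr": [[0, 0, 0], [0, 0, 0], [0, 0, 0], [0, 0, 0], [0, 0, 0], [0, 0, 0.14], [0, 0, 0.14], [0, 0, 0.14]], "jaw": [0.1, 0.1, 0.1, 0.1, 0.1, 0.1, 0.1, 0.1]}}

```text
time: 34.93
tool_pos: [0.4359, -0.061, 0.1198]
tool_rot: [-3.141, 0.001, -3.073]
contact_force: [0.2, 0.6, -1.7]
opening: 0.0236
grip_force: 45.0
```

```bash
python3 -c "
from h import *
plan(.5757,-.06,.118,-3.07);wfind(.13);show()"
```

```text
at [ 0.4359 -0.061   0.1198] yaw -3.073 t 34.93 open 0.0236 grip 45.0 -> shares [ 0.3495  0.0024 -0.0046] dz 0.006 rows 3.4
W amber px [129. 249.] xy mm [ 435.6 -154.4] size mm [30.4 30.2] yaw -0.51
W amber px [ 28. 172.] xy mm [ 402.1 -197.1] size mm [74.4 24.4] yaw -0.153
W blue px [504. 334.] xy mm [471.1  40.6] size mm [25.1 17.8] yaw 0.245
W blue px [316. 329.] xy mm [475.1 -59.3] size mm [23.5 18.8] yaw -1.502
W blue px [316. 198.] xy mm [406.  -64.4] size mm [82.  23.5] yaw 0.045
amber xyz mm [798.9 362.1  12.4] yaw -1.314 err 1.7 area 92.0 px [159. 103.]
blue xyz mm [564.8  80.2  72.5] yaw 0.069 err 0.26 area 498.5 px [273. 198.]
```

{"api": "apply_moves", "payload": {"delta_pos": [[0.35, 0.002, -0.005], [0.35, 0.002, -0.005], [0.35, 0.002, -0.005], [0.35, 0.002, -0.005], [0.35, 0.002, -0.005], [0.35, 0.002, -0.005], [0.35, 0.002, -0.06], [0.35, 0.002, -0.1]], "dr": [[0, 0, 0], [0, 0, 0], [0, 0, 0], [0, 0, 0], [0, 0, 0], [0, 0, 0], [0, 0, 0], [0, 0, 0]], "jaw": [0.1, 0.1, 0.1, 0.1, 0.1, 0.1, 0.1, 0.1]}}

```text
time: 35.75
tool_pos: [0.5743, -0.0572, 0.0793]
tool_rot: [3.141, -0.001, -3.071]
contact_force: [-0.7, -0.0, -2.6]
opening: 0.0236
grip_force: 45.0
```

```bash
python3 -c "
from h import *
eyes.read_camera('top');plan(.5757,-.06,.0690,-3.07)"
```

```text
at [ 0.572  -0.0568  0.0759] yaw -3.071 t 35.8 open 0.0238 grip 45.0 -> shares [ 0.0092 -0.008  -0.0171] dz 0.002 rows 0.2
```

{"api": "apply_moves", "payload": {"delta_pos": [[0.005, -0.004, -0.005], [0.005, -0.004, -0.01], [0.005, -0.004, -0.014], [0.005, -0.004, -0.018], [0.005, -0.004, -0.022], [0.005, -0.004, -0.022], [0.005, -0.004, -0.022]], "dr": [[0, 0, 0], [0, 0, 0], [0, 0, 0], [0, 0, 0], [0, 0, 0], [0, 0, 0], [0, 0, 0]], "jaw": [0.1, 0.1, 0.1, 0.1, 0.1, 0.1, 0.1]}}

```text
time: 36.38
tool_pos: [0.5778, -0.0596, 0.0713]
tool_rot: [3.142, 0.0, -3.071]
contact_force: [-1.5, 0.6, -1.2]
opening: 0.0237
grip_force: 45.0
```

{"api": "apply_moves", "payload": {"delta_pos": [[-0.004, 0, -0.003], [-0.004, 0, -0.005], [-0.004, 0, -0.006], [-0.004, 0, -0.006]], "dr": [[0, 0, 0], [0, 0, 0], [0, 0, 0], [0, 0, 0]], "jaw": [0.1, 0.1, 0.1, 0.1]}}

```text
time: 36.72
tool_pos: [0.576, -0.0596, 0.0689]
tool_rot: [3.141, -0.0, -3.071]
contact_force: [-3.2, 0.2, 2.0]
opening: 0.0237
grip_force: 45.0
```

{"api": "apply_moves", "payload": {"delta_pos": [[0, 0, 0], [0, 0, 0], [0, 0, 0], [0, 0, 0], [0, 0, 0], [0, 0, 0], [0, 0, 0.05], [0, 0, 0.1]], "dr": [[0, 0, 0], [0, 0, 0], [0, 0, 0], [0, 0, 0], [0, 0, 0], [0, 0, 0], [0, 0, 0], [0, 0, 0]], "jaw": [0.3, 0.4, 0.5, 0.5, 0.5, 0.5, 0.5, 0.5]}}

```text
time: 37.38
tool_pos: [0.5753, -0.0594, 0.108]
tool_rot: [3.14, -0.003, -3.071]
contact_force: [0.1, -0.0, 0.4]
opening: 0.046
grip_force: 0.0
```

{"api": "apply_moves", "payload": {"delta_pos": [[0, 0, 0.1], [0, 0, 0.2], [-0.45, 0, 0.25], [-0.45, 0, 0.25], [-0.45, 0, 0.25], [-0.45, 0, 0.25], [-0.45, 0, 0.25], [-0.45, 0, 0.25]], "dr": [[0, 0, 0], [0, 0, 0], [0, 0, 0], [0, 0, 0], [0, 0, 0], [0, 0, 0], [0, 0, 0], [0, 0, 0]], "jaw": [0.5, 0.5, 0.5, 0.5, 0.5, 0.5, 0.5, 0.5]}}

```text
time: 38.05
tool_pos: [0.3933, -0.0592, 0.2094]
tool_rot: [-3.141, 0.0, -3.072]
contact_force: [-0.1, -0.3, 0.6]
opening: 0.0458
grip_force: 0.0
```

Run:
```python
from h import *
show()
t=eyes.read_camera("top");cv2.imwrite("pics/d1.png",cv2.resize(t[120:310,110:510,::-1],None,fx=2,fy=2,interpolation=cv2.INTER_CUBIC))
s=eyes.read_camera("side");cv2.imwrite("pics/d2.png",cv2.resize(s[90:400,220:440,::-1],None,fx=1.8,fy=1.8,interpolation=cv2.INTER_CUBIC))
```

```text
amber xyz mm [799.  361.9  12.7] yaw -1.319 err 1.94 area 94.5 px [160. 103.]
blue xyz mm [564.7  80.2  72.5] yaw 0.072 err 0.21 area 497.5 px [273. 198.]
blue xyz mm [574.2 -59.3  72.4] yaw 0.085 err 0.12 area 498.0 px [336. 194.]
```

View pics/d1.png

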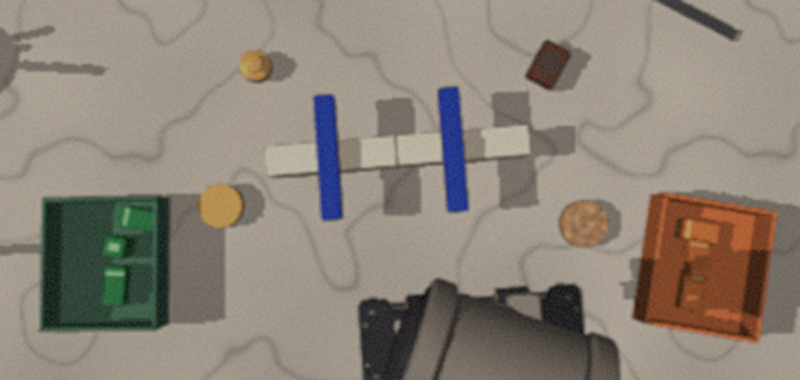

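View pics/d2.png

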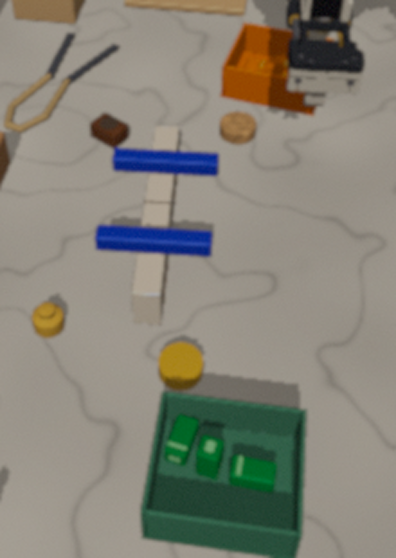

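```bash
python3 -c "
from cell import job
print(job.hand_in())"
```

```text
the job is handed in; nothing more can be done
None
```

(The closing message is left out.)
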